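# Pack up the pottery modelling-tool case

### The arm

A 6-joint arm with a two-finger parallel gripper is mounted at the origin on the work surface. World frame = base frame: x ahead of the robot, y to its left, z up, the work surface at z = 0. Lengths are in mm, angles in rad, forces in N, time in s.
With the tool pointing down it reaches from about 350 to 975 mm from the base axis. Payload 7.1 kg.
Tool frame: the origin (TCP) lies at the very end of the fingers, on their centre line; the grasp point (between the pads) lies 19 mm behind it; x points along the fingers, z is the direction in which the jaws open and shut, and the axes are right-handed (so a half turn about x gives the same grasp; the last joint's range is limited). The gripper opens to 88 mm and grips with 3 to 60 N. Pads are 20 mm wide; open, the fingers measure 115 mm over their backs; the gripper's body (75 mm by 178 mm) begins 61 mm behind the grasp point.
Start: joints at [1.129, 0.423, 1.63, -0, 1.089, -0.019], TCP at [256.415, 569.961, 201.675] pointing down, gripper open.
Joint ranges: [-3, 3], [-0.9, 2.11], [0.09, 2.58], [-1.31, 4.45], [0.11, 2.69], [-2.54, 2.54]. Speed limits (rad/s): [2.39, 2.39, 3.01, 3.14, 3.14, 3.14].

### API

Orientations are given as a rotation vector (axis times angle).
In Python, from workcell import * gives the robot as it stands.
- The arm moves only by the shell command python3 -m crank 'ROWS'. ROWS is JSON, a list of rows, each a list of 3 entries, a list of its own where there are three numbers: the shift along the tool's x, y, z in cm, then the turn, a rotation vector about the tool's x, y, z in degrees, then the finger opening in cm, from 0 to 8.78. In form: [[[dx, dy, dz], [rx, ry, rz], claw], ...]. A call has 1 to 5 rows; each row shifts and turns the commanded pose from where the row before left it, along the tool's axes as they then stand; what a row does not reach is not made up. A row lasts 1/8 s, in which the tool goes at most 62.5 mm and 10.7 degrees, less where a joint would pass 70% of its speed; a pose out of reach is approached as far as the arm can. A call with a gripper value outside its range is refused whole. The fingers move at their own pace and stop on an object; the grip force is fixed at half the most. Time passes only in rows, so rows that do not move let the fingers close. It gives the time, the measured TCP pose, the force and the opening at its end, in the units of the state.
- get_obs(): the state, without advancing time (a new reading comes with each control period).
- get_image(name): name is "side" or "top" or "wrist"; returns a dict with "pixels" (420x560x3 uint8, red, green, blue), "mtx" (3x3 intrinsics, pixels), "view" (4x4, takes a point from world to camera coordinates). Camera axes: x right, y down, z forward; pixel columns grow to the right and rows downward; lengths in mm; the calibration is good to about 2 mm. The wrist camera is an equidistant fisheye: a pixel r from the principal point sees the ray r / f radians off the axis. A picture is of the moment at which its call begins. There is no depth.
- close_job(): hands the job in, once; it reports no verdict.
The state is a dict: "t": time; "qpos": joint angles; "qvel": joint speeds; "joint_torque": joint torques, N m; "ee_pos": TCP position; "orientation": TCP orientation; "ft_force": force on the tool from outside, world axes, zero at the start; "moment": the same for the moment, N m; "width": finger opening in mm.
Only numpy, scipy, OpenCV 4.12 (cv2) and the standard library are available. Lean on these libraries where they do the work, as an engineer would, in place of code of your own. Each camera call takes 0.05 s, during which the arm holds its last target.

### The job

Pack up the tool case: press every modelling tool lying on the mat down into a clip pair of its own in the tray until it snaps fully home, and stand the two small pigment jars upright in the drawer. With all the tools clipped in, close the lid fully, and only then swing the latch strap down flat against the front; the drawer must end pushed fully shut with the jars in it. The brush, the scraper and everything else stay out on the table; do not knock over the mug or the large jar.

Things in the scene. Friction and masses are not known exactly. Their poses are not given: they have to be found in the camera images.
- case: Fixed wooden tool case, 210 (x) by 220 (y) by 116 mm high with lid shut. Origin: centre of underside, z up. Drawer comes out of the front (+y face, y = +110); lid hinged on top of the back (y = -110). Upper tray: walls 6 to 8 mm, top edge z = 102, floor z = 60; two rails at x = -42 and +42 (14 wide) carry four pairs of sprung steel clips; |x| < 33 is free for fingers holding a tool's middle.
- clip1 (a point): Clip pair nearest the front (case y = +70 mm), for one tool; all four pairs are alike and any tool fits any. The point is where a seated tool's middle lies: on its axis, 87 mm above the table, 27 mm above the tray floor; x along the tool. Open upwards: a tool parallel to x is pressed straight down, squarely; the lips (10 mm apart, 6 mm above this point) give at 8 to 12 N in all and snap over it.
- clip2 (a point): Second clip pair (case y = +29 mm; pairs are 41 mm apart). A tool lying unsnapped on top of the lips is about 12 mm too high and keeps the lid from shutting.
- clip3 (a point): Third clip pair (case y = -12 mm). Between pairs, separators on the rails reach 1 mm above the tool axis, so a tool lying between pairs is about 8 mm too high.
- clip4 (a point): Clip pair nearest the hinge (case y = -53 mm, 57 mm from the hinge line; the open lid leans back, away from it).
- drawer (a joint): How far the drawer is pulled out along case +y, in m: 0 shut, 0.13 the stop. It slides with about 2 N. Front board 192 mm wide, from 9 to 51 mm above the table; side walls up to 40 mm; the case's top edge 102 mm.
- drawer_floor (a point): Point on top of the drawer's inner floor, 14 mm above the table, in the middle of its width and 50 mm behind the outer face of the drawer front (38 mm behind the inner face); axes as the case's. The drawer is 180 mm wide inside and 187 mm long. Its ceiling in the case is 52 mm above the table.
- drawer_pull (a point): Middle of the brass bar handle on the drawer front: bar 10 mm thick, 100 mm long along case x, its axis 32 mm out from the drawer's face and 40 mm above the table. Pushing it shuts the drawer.
- lid (a joint): Lid angle in rad: 0 shut, growing as it opens up and back; 2.0 is the stop. A stiff hinge holds it at any angle; it takes 1 to 3 N at the free edge to move it down. Lid panel 210 by 220 mm, 14 mm thick; the latch hangs on the middle of its free edge, 220 mm from the hinge line.
- lid_hinge (a point): Middle of the lid's hinge line, at the inner face of the lid, 102 mm above the table; the line runs along case x. x along the hinge, y from the hinge to the free edge in the lid's plane, z out of the lid's outer face.
- latch (a joint): Angle of the brass latch strap in rad, measured on the lid: 0 folded down against the case's front (with the lid shut, over its keeper), 1.57 sticking straight out, 3.14 would be straight up; 2.6 is the stop. It stays where it is left; about 1 to 2 N at its tip moves it.
- latch_pivot (a point): Pivot of the latch strap, middle of the free edge, 3 mm out from the lid's edge and half way up its thickness (109 mm above the table with the lid shut). The strap is 30 mm wide (case x), 46 mm long and 4 mm thick.
- latch_tip (a point): Free end of the latch strap, 46 mm from its pivot.
- tool1: Pottery modelling tool, terracotta-brown handle, wire loop on one end and needle on the other: about 165 mm long, 45 g. Origin: middle of the handle, on its axis; x along the tool. Its middle 46 mm is squared, 15 by 15 mm, the rest of the handle is round, 14 mm across and 116 mm long, and goes into the clips 42 mm either side of the middle. Lies on a fixed green rubber mat 3 mm thick (its axis 10.5 mm above the table); may be absent.
- tool2: Pottery modelling tool, blue handle, ball stylus on both ends: about 165 mm long, 45 g. Origin: middle of the handle, on its axis; x along the tool. Its middle 46 mm is squared, 15 by 15 mm, the rest of the handle is round, 14 mm across and 116 mm long, and goes into the clips 42 mm either side of the middle. Lies on a fixed green rubber mat 3 mm thick (its axis 10.5 mm above the table); may be absent.
- tool3: Pottery modelling tool, dark red handle, wooden knife blade and wire loop: about 165 mm long, 45 g. Origin: middle of the handle, on its axis; x along the tool. Its middle 46 mm is squared, 15 by 15 mm, the rest of the handle is round, 14 mm across and 116 mm long, and goes into the clips 42 mm either side of the middle. Lies on a fixed green rubber mat 3 mm thick (its axis 10.5 mm above the table); may be absent.
- tool4: Pottery modelling tool, pale yellow handle, black rubber point and wooden knife blade: about 165 mm long, 45 g. Origin: middle of the handle, on its axis; x along the tool. Its middle 46 mm is squared, 15 by 15 mm, the rest of the handle is round, 14 mm across and 116 mm long, and goes into the clips 42 mm either side of the middle. Lies on a fixed green rubber mat 3 mm thick (its axis 10.5 mm above the table); may be absent.
- jar1: Small round glass pigment jar with black cap, red inside: 36 mm across, 34 mm high, 60 g. Origin: centre of its underside, z up. Stands on the mat.
- jar2: Small round glass pigment jar with black cap, blue inside: 36 mm across, 34 mm high, 60 g. Origin: centre of its underside, z up. Stands on the mat.
- mug: Black mug with handle, 84 mm across, 100 mm high; not part of the job. Origin: centre of its underside, z up.
- big_jar: Large pigment jar with metal lid, 68 mm across, 85 mm high; not part of the job. Origin: centre of its underside, z up.
- brush: Paint brush lying on the table, 190 mm long; not part of the job, stays out.
- scraper: Flat dark wooden scraper, 90 by 50 by 8 mm, lying on the table; not part of the job, stays out.
There are look-alikes about, which are no part of the job. Leave any green look-alike of the brush alone. Of the things shaped like the scraper, the wooden one is meant.

How it is judged (in metres and radians):
On the way, in this order (a step that is already met when the one before it is completed fails the run):
1. every tool present is snapped home in the clips (z of tool1 in the frame of case between 0.083 and 0.0905 m and angle between the x axis of each of tool1, tool2, tool3, tool4 and the x axis of case, either way round below 0.08 rad and x of tool1 in the frame of case between -0.018 and 0.018 m and y of tool1 in the frame of case between -0.062 and 0.079 m and z of tool2 in the frame of case between 0.083 and 0.0905 m and x of tool2 in the frame of case between -0.018 and 0.018 m and y of tool2 in the frame of case between -0.062 and 0.079 m and z of tool3 in the frame of case between 0.083 and 0.0905 m and x of tool3 in the frame of case between -0.018 and 0.018 m and y of tool3 in the frame of case between -0.062 and 0.079 m and z of tool4 in the frame of case between 0.083 and 0.0905 m and x of tool4 in the frame of case between -0.018 and 0.018 m and y of tool4 in the frame of case between -0.062 and 0.079 m), for 0.2 s.
2. the lid is shut on the tools (value of joint lid below 0.035 rad), for 0.2 s.
3. the latch strap is swung down with the lid shut (value of joint latch below 0.15 rad and value of joint lid below 0.035 rad), for 0.2 s.
At the end, for the whole second after the job is handed in: Tools in clips: axis within 4 mm of clip height, parallel within 0.08 rad, centred lengthwise within 18 mm. Small jars upright (0.2 rad) on the drawer floor. Drawer shut within 5 mm, lid within 0.035 rad, latch within 0.15 rad. Brush and scraper not in the case, below 50 mm (all of step 1 and all of step 3 and x of jar1 in the frame of drawer_floor between -0.09 and 0.09 m and y of jar1 in the frame of drawer_floor between -0.15 and 0.045 m and z of jar1 in the frame of drawer_floor between -0.006 and 0.006 m and angle between each of jar1, jar2's own z axis and vertical below 0.2 rad and x of jar2 in the frame of drawer_floor between -0.09 and 0.09 m and y of jar2 in the frame of drawer_floor between -0.15 and 0.045 m and z of jar2 in the frame of drawer_floor between -0.006 and 0.006 m and value of joint drawer below 0.005 m and height (world z) of each of brush, scraper below 0.05 m and not (x of brush in the frame of case between -0.1 and 0.1 m and y of brush in the frame of case between -0.11 and 0.11 m) and not (x of scraper in the frame of case between -0.1 and 0.1 m and y of scraper in the frame of case between -0.11 and 0.11 m)); the robot touches nothing.
It fails at once if the mug is knocked over (angle between mug's own z axis and vertical above 0.6 rad).
It fails at once if the big jar is knocked over (angle between big_jar's own z axis and vertical above 0.6 rad).
Of tool1, tool2, tool3, tool4 only 2 to 4 are there at a start; the rules pass over those that are not, and their reading is None.
At some moment in a run one of tool1, tool2, tool3, tool4, jar1, jar2 may be knocked a few centimetres aside while the robot is not near it.
Once in a run the grip may slacken for a moment while it holds something.
It also fails if it takes over 210 s, if anything falls off the work surface, if the arm or the gripper's body presses on something with over 40 N, if the wrist force passes 120 N, or if a joint passes its speed limit or range.

## Working session

There is one attempt and no reset: what is moved stays moved. The work goes in short steps, Python scripts to look and compute and a shell command to move; the robot and the scene stay as the last step left them, time stands still between calls to the robot, and variables do not carry over. Pictures are saved under pics/ and viewed, and the job is handed in when it is done.

```bash
ls; mkdir -p pics; cat > h.py <<'E'
from workcell import *
import numpy as np, cv2
from scipy.spatial.transform import Rotation as R
def snap(name,fn=None):
    im=get_image(name)
    if fn: cv2.imwrite('pics/'+fn,cv2.cvtColor(im['pixels'],cv2.COLOR_RGB2BGR))
    return im
E
python3 - <<'E'
from h import *
for n in ['side','top','wrist']:
    im=snap(n,n+'0.png'); print(n,im['mtx'].round(1).tolist(),im['view'].round(3).tolist())
o=get_obs(); print(o)
E
```

```text
pics
side [[511.0, 0.0, 285.5], [0.0, 511.0, 205.0], [0.0, 0.0, 1.0]] [[0.8, -0.6, -0.005, -340.534], [-0.467, -0.617, -0.633, 354.077], [0.377, 0.509, -0.774, 1193.233], [0.0, 0.0, 0.0, 1.0]]
top [[520.0, 0.0, 278.0], [0.0, 520.0, 210.8], [0.0, 0.0, 1.0]] [[-0.027, -1.0, 0.005, 101.77], [-0.992, 0.026, -0.123, 496.485], [0.123, -0.008, -0.992, 1711.876], [0.0, 0.0, 0.0, 1.0]]
wrist [[325.2, 0.0, 276.0], [0.0, 325.2, 209.3], [0.0, 0.0, 1.0]] [[0.41, 0.912, -0.001, -624.6], [0.884, -0.397, 0.245, -29.684], [0.223, -0.102, -0.969, 388.881], [0.0, 0.0, 0.0, 1.0]]
{'t': 0.15, 'qpos': array([ 1.12902497e+00,  4.23678880e-01,  1.63048269e+00, -9.03213357e-06,
        1.08858278e+00, -1.90210759e-02]), 'qvel': array([-9.56883195e-04, -1.25208674e-03, -2.46496593e-03,  4.34997470e-05,
        3.94046387e-04,  8.40631953e-06]), 'joint_torque': array([-5.50424029e-04, -5.44976163e+01, -2.73918647e+01,  6.43293257e-02,
        2.05527985e-02, -7.32320632e-05]), 'ee_pos': array([256.22221281, 569.58489661, 201.08427858]), 'orientation': array([-0.89304857,  1.3810338 ,  0.89203988]), 'ft_force': array([-0.79848199,  0.50419625,  0.27494862]), 'moment': array([ 0.010407  ,  0.00091322, -0.01534851]), 'width': 87.62382247934097}
```

View pics/side0.png

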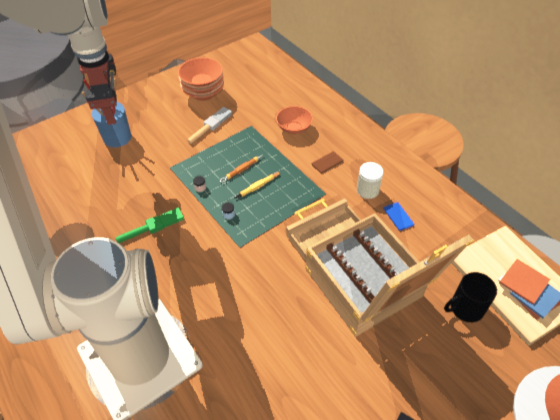

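View pics/top0.png

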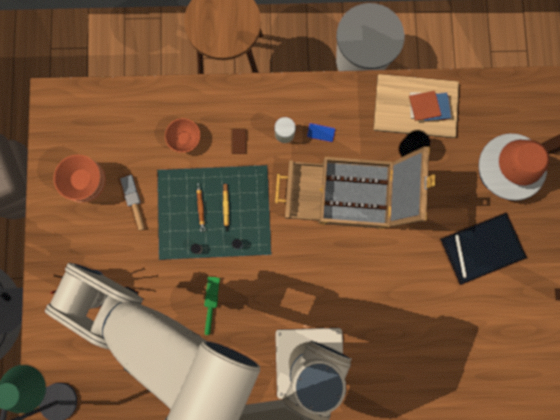

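View pics/wrist0.png

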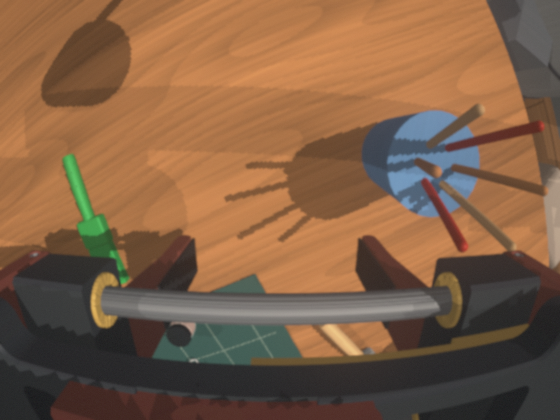

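The side view shows the brown tool (243,168) and the yellow tool (260,186) on the mat, with jars at (199,184) and (228,210). The drawer is partly out and the lid is open. The green brush look-alike is at (160,222) and the wooden scraper at (327,161). I'll enlarge the mat and the case next.

```bash
cat >> h.py <<'E'
def ray(im,u,v,fish=False):
    K=im['mtx'];V=im['view'];Rm=V[:3,:3];t=V[:3,3]
    x=(u-K[0,2])/K[0,0];y=(v-K[1,2])/K[1,1]
    if fish:
        r=np.hypot(x,y); d=np.array([x/r*np.sin(r),y/r*np.sin(r),np.cos(r)]) if r>0 else np.array([0,0,1.])
    else: d=np.array([x,y,1.])
    return -Rm.T@t, Rm.T@d
def onz(im,u,v,z,fish=False):
    c,d=ray(im,u,v,fish); return c+d*(z-c[2])/d[2]
def proj(im,p,fish=False):
    K=im['mtx'];q=im['view'][:3,:3]@np.asarray(p,float)+im['view'][:3,3]
    if fish:
        a=np.arctan2(np.hypot(q[0],q[1]),q[2]); n=np.hypot(q[0],q[1]); return np.array([K[0,2]+K[0,0]*a*q[0]/n,K[1,2]+K[1,1]*a*q[1]/n])
    return np.array([K[0,0]*q[0]/q[2]+K[0,2],K[1,1]*q[1]/q[2]+K[1,2]])
def cross(ims,uvs):
    A=np.zeros((3,3));b=np.zeros(3)
    for im,(u,v) in zip(ims,uvs):
        c,d=ray(im,u,v);d/=np.linalg.norm(d);P=np.eye(3)-np.outer(d,d);A+=P;b+=P@c
    return np.linalg.solve(A,b)
def crop(im,fn,x0,y0,x1,y1,s):
    a=cv2.cvtColor(im['pixels'][y0:y1,x0:x1],cv2.COLOR_RGB2BGR)
    cv2.imwrite('pics/'+fn,cv2.resize(a,None,fx=s,fy=s,interpolation=cv2.INTER_CUBIC))
E
python3 - <<'E'
from h import *
t=snap('top');s=snap('side')
crop(t,'c_t1.png',150,120,440,270,2.7)
crop(s,'c_s1.png',160,120,480,340,2.5)
for n,im,m0 in [('top',t,(155,165,272,262)),('side',s,(170,125,330,240))]:
    hsv=cv2.cvtColor(im['pixels'],cv2.COLOR_RGB2HSV)
    for nm,lo,hi in [('brown',(4,130,90),(17,255,255)),('yellow',(18,110,110),(32,255,255)),('dark',(0,0,0),(179,255,45))]:
        m=cv2.inRange(hsv,lo,hi);k=np.zeros_like(m);k[m0[1]:m0[3],m0[0]:m0[2]]=1;m=m*k
        nn,l,st,c=cv2.connectedComponentsWithStats(m)
        for i in range(1,nn):
            if st[i,4]>15: print(n,nm,c[i].round(1),st[i],onz(im,*c[i],10.5).round(1))
E
```

```text
top brown [198.8 226.1] [155 165 117  97 950] [456.6 356.9  10.5]
top brown [270.1 196.3] [268 165   4  84 198] [551.9 113.9  10.5]
top brown [225.2 187.6] [224 184   4   8  23] [585.8 266.1  10.5]
top brown [200.  206.5] [197 190   7  34 146] [523.1 352.4  10.5]
top yellow [225.4 207.5] [223 191   6  34 176] [517.5 266.3  10.5]
top dark [236.6 243. ] [232 239  10   9  63] [396.1 230.4  10.5]
top dark [195.2 248. ] [191 244   9   9  64] [382.9 369.4  10.5]
side brown [196.2 139.4] [ 170  125   81   42 1523] [475.7 544.5  10.5]
side brown [303.8 149.6] [ 252  125   78   81 2897] [722.1 299.2  10.5]
side brown [242.  167.4] [229 158  27  20 164] [524.2 352.7  10.5]
side brown [191.8 215.8] [ 170  170   62   70 2034] [306.4 281.9  10.5]
side brown [275.3 174.7] [273 173   6   5  19] [587.5 266.8  10.5]
side brown [312.3 209.9] [301 203  24  15 151] [590.9  93.1  10.5]
side brown [279.  229.9] [254 214  47  26 453] [473.4  93.5  10.5]
side yellow [228.1 176. ] [226 174   5   6  16] [470.9 348.3  10.5]
side yellow [256.7 184.9] [240 174  34  23 215] [519.  266.8  10.5]
side yellow [310.1 207.4] [295 198  33  23 149] [591.8 103.9  10.5]
side yellow [325.1 234.6] [321 232   9   8  31] [564.7   4.4  10.5]
```

View pics/c_t1.png

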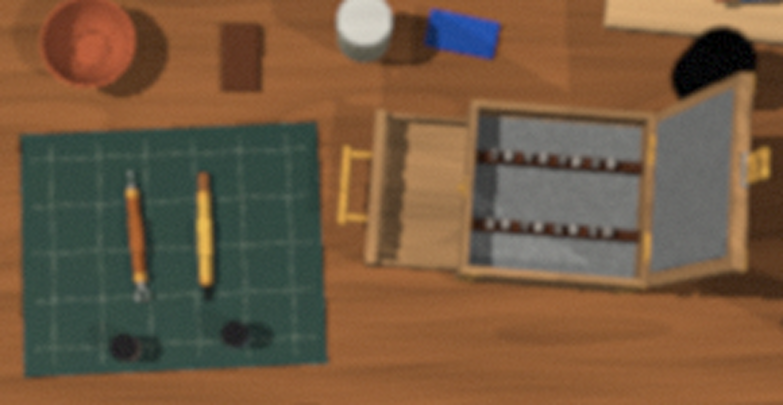

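View pics/c_s1.png

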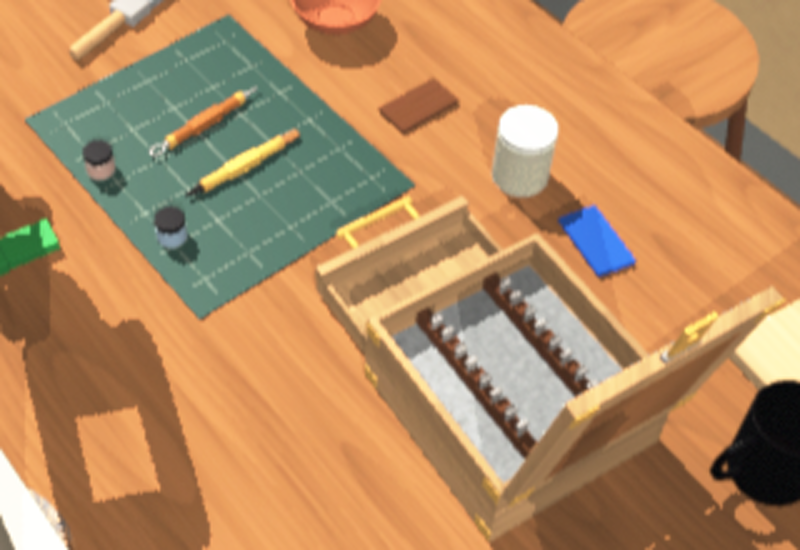

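Only two tools are present: tool1 (brown, top view about (200,207)) and tool4 (yellow, (226,207)). Jars are at (195,248) and (237,243). Next is the case pose, from the tray corners in both views.

```bash
python3 - <<'E'
from h import *
t=snap('top');s=snap('side')
crop(t,'c_t2.png',270,140,440,240,4.6)
crop(s,'c_s2.png',280,190,480,340,4)
def T(u,v): return (u/2.7+150-.5,v/2.7+120-.5)
def S(u,v): return (u/2.5+160-.5,v/2.5+120-.5)
for n,a,b in [('FF',(474,101),(536,237)),('FN',(463,272),(370,324)),('BN',(643,287),(499,502)),('BF',(655,115),None)]:
    print(n,onz(t,*T(*a),102).round(1), onz(s,*S(*b),102).round(1) if b else '', cross([t,s],[T(*a),S(*b)]).round(1) if b else '')
for n,a,b,z in [('dFF',(383,111),(464,202),51),('dFN',(367,262),(319,270),51)]:
    print(n,onz(t,*T(*a),z).round(1),onz(s,*S(*b),z).round(1))
E
```

```text
FF [662.9 -68.8 102. ] [660.9 -70.1 102. ] [663.2 -68.8  99.1]
FN [456.1 -47.9 102. ] [455.5 -51.6 102. ] [457.2 -48.7  96.9]
BN [ 432.6 -260.8  102. ] [ 428.2 -270.7  102. ] [ 434.8 -265.    84.7]
BF [ 640.1 -286.3  102. ]  
dFF [664.8  39.4  51. ] [664.   40.3  51. ]
dFN [476.7  64.6  51. ] [478.1  62.3  51. ]
```

View pics/c_t2.png

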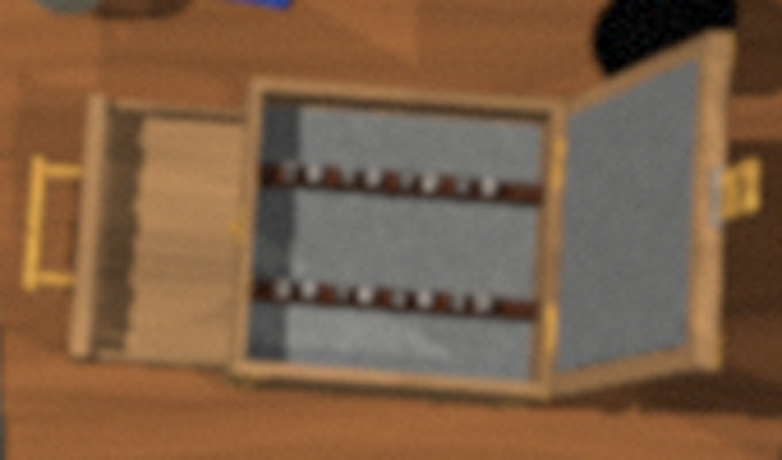

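View pics/c_s2.png

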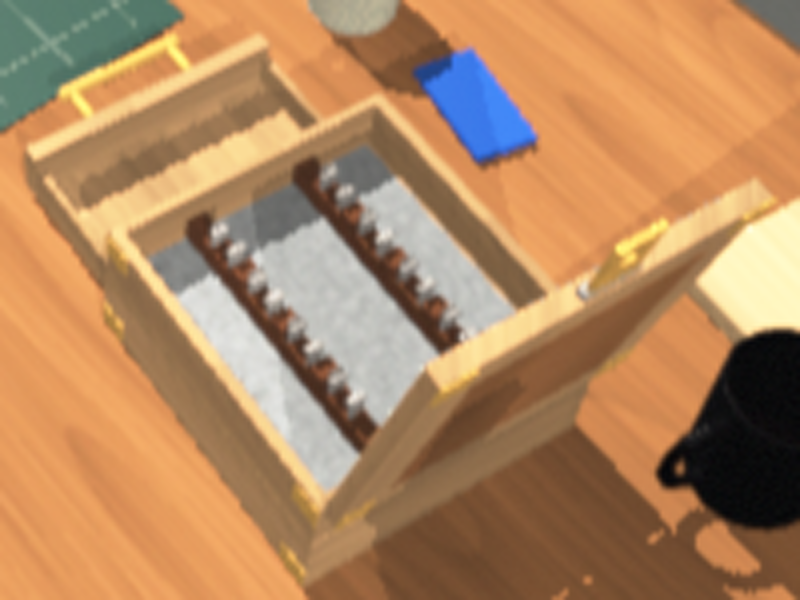

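```bash
cat >> h.py <<'E'
def comps(im,lo,hi,box,amin=15):
    hsv=cv2.cvtColor(im['pixels'],cv2.COLOR_RGB2HSV);m=cv2.inRange(hsv,lo,hi);k=np.zeros_like(m);k[box[1]:box[3],box[0]:box[2]]=1;m*=k
    n,l,st,c=cv2.connectedComponentsWithStats(m)
    return [(c[i],st[i],np.argwhere(l==i)[:,::-1]) for i in range(1,n) if st[i,4]>=amin]
def toolfit(im,pts,z,fish=False):
    P=np.array([onz(im,u,v,z,fish)[:2] for u,v in pts]);c=P.mean(0);u,s,vt=np.linalg.svd(P-c);d=vt[0]*np.sign(vt[0][0])
    pr=(P-c)@d; return c+d*(pr.max()+pr.min())/2, np.degrees(np.arctan2(d[1],d[0])), pr.max()-pr.min()
def st():
    o=get_obs();r=R.from_rotvec(o['orientation']).as_matrix()
    jz=np.degrees(np.arctan2(r[1,2],r[0,2]))
    print('t %.2f tcp %s w %.1f F %s jawdir %.1f q6 %.2f tilt %s'%(o['t'],o['ee_pos'].round(1),o['width'],o['ft_force'].round(1),jz,o['qpos'][5],r[:,0].round(3)))
    return o,r
def to(p,jaw=None):
    """shift in tool cm to reach world p (after/before turn), and turn about tool x in deg"""
    o,r=st();d=r.T@(np.asarray(p)-o['ee_pos'])/10
    a=0
    if jaw is not None:
        # current y,z; rotation about x by a: new z = cos z - sin y ; find world heading
        best=None
        for k in (0,180):
            zt=np.array([np.cos(np.radians(jaw+k)),np.sin(np.radians(jaw+k)),0])
            a_=np.degrees(np.arctan2(-zt@r[:,1],zt@r[:,2]))
            if best is None or abs(a_)<abs(best): best=a_
        a=best
    print('shift cm (current axes)',d.round(2),'turn',round(a,1))
E
python3 - <<'E'
from h import *
st()
t=snap('top');s=snap('side')
for lab,lo,hi,bt,bs in [('t1',(4,130,90),(17,255,255),(190,185,212,232),(225,155,258,182)),('t4',(18,110,110),(32,255,255),(218,185,235,232),(236,170,285,200))]:
    for n,im,b in (('top',t,bt),('side',s,bs)):
        for c,_,p in comps(im,lo,hi,b,60): print(lab,n,[np.round(x,1) for x in toolfit(im,p,12)],len(p))
E
```

```text
t 0.35 tcp [256.4 569.8 201.5] w 88.1 F [-0.3  0.2 -0.3] jawdir 65.8 q6 -0.02 tilt [-0. -0. -1.]
t1 top [array([519.7, 352. ]), np.float64(5.0), np.float64(107.7)] 145
t1 side [array([523.9, 351.6]), np.float64(6.1), np.float64(100.2)] 165
t4 top [array([516. , 266.2]), np.float64(1.2), np.float64(116.4)] 174
t4 side [array([518.8, 265.8]), np.float64(1.6), np.float64(118.8)] 216
```

```bash
python3 - <<'E'
from h import *
to([517.5,266,150],91.4)
E
```

```text
t 0.45 tcp [256.4 569.9 201.6] w 87.8 F [-0.6 -0.6 -0. ] jawdir 65.8 q6 -0.02 tilt [-0. -0. -1.]
shift cm (current axes) [  5.16 -36.28 -17.  ] turn -25.6
```

```bash
python3 -m crank '[[[0.5,-4.5,-2.1],[0,0,0],8.7],[[0.5,-4.5,-2.1],[0,0,0],8.7],[[0.5,-4.5,-2.1],[0,0,0],8.7],[[0.5,-4.5,-2.1],[0,0,0],8.7],[[0.5,-4.5,-2.1],[0,0,0],8.7]]'; python3 -m crank '[[[0.5,-4.5,-2.1],[0,0,0],8.7],[[0.5,-4.5,-2.1],[0,0,0],8.7],[[0.5,-4.5,-2.1],[0,0,0],8.7],[[0,0,0],[-9,0,0],8.7],[[0,0,0],[-9,0,0],8.7]]'; python3 -m crank '[[[0,0,0],[-7.6,0,0],8.7],[[0,0,0],[0,0,0],8.7]]'
python3 - <<'E'
from h import *
to([517.5,266,150],91.4); w=snap('wrist','w1.png')
E
```

```text
t: 1.08
ee_pos: [419.5, 380.7, 176.7]
orientation: [-0.892, 1.379, 0.892]
ft_force: [0.3, -0.2, 0.3]
width: 87.1
t: 1.7
ee_pos: [516.3, 268.2, 161.6]
orientation: [-1.131, 1.257, 1.131]
ft_force: [-0.4, -0.3, -0.3]
width: 87.1
t: 1.95
ee_pos: [515.8, 269.0, 161.7]
orientation: [-1.226, 1.198, 1.226]
ft_force: [-0.6, -0.2, -0.6]
width: 87.0
t 1.95 tcp [515.8 269.  161.7] w 87.0 F [-0.6 -0.2 -0.6] jawdir 91.3 q6 -1.13 tilt [ 0.  0. -1.]
shift cm (current axes) [ 1.17 -0.16 -0.3 ] turn -0.1
```

View pics/w1.png

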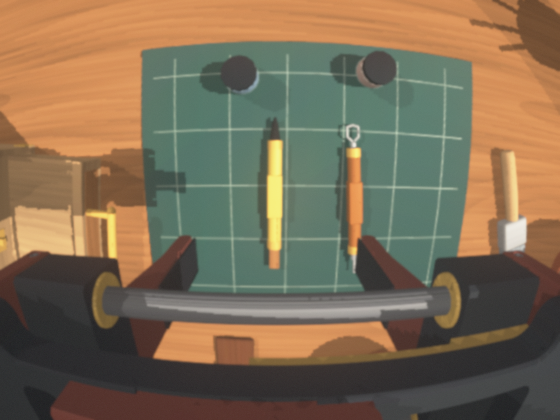

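The wrist view shows yellow tool4's handle from (276,140) to (274,250), brown tool1 at (354,200), and the jars at (239,75) and (378,70).

```bash
python3 - <<'E'
from h import *
w=snap('wrist')
for lab,lo,hi,b in [('t4',(18,110,110),(32,255,255),(255,125,295,270)),('t1',(3,130,70),(17,255,255),(335,142,372,265))]:
    for c,_,p in comps(w,lo,hi,b,300): print(lab,c,[np.round(x,1) for x in toolfit(w,p,14,True)],len(p))
for lab,c in [('jB',(239,72)),('jR',(379,68))]: print(lab,onz(w,*c,37,True))
E
```

```text
t4 [273.96757114 195.1039047 ] [array([519. , 267.5]), np.float64(1.2), np.float64(118.8)] 1511
t1 [354.13943541 200.89392643] [array([525.7, 353.1]), np.float64(5.0), np.float64(101.9)] 1169
jB [395.21959046 232.28281814  37.        ]
jR [384.34137598 365.8769931   37.        ]
```

```bash
python3 -m crank '[[[5,-0.3,-0.15],[0,0,0],5],[[5,0,0],[0,0,0],5],[[3,0,0],[0,0,0],5],[[1.5,0,0],[0,0,0],5],[[0,0,0],[0,0,0],5]]'; python3 - <<'E'
from h import *
st(); w=snap('wrist','w2.png')
E
```

```text
t: 2.68
ee_pos: [518.5, 267.5, 16.2]
orientation: [-1.226, 1.199, 1.227]
ft_force: [0.1, 0.5, 0.5]
width: 49.9
t 2.67 tcp [518.5 267.5  16.2] w 49.9 F [0.1 0.5 0.5] jawdir 91.3 q6 -1.14 tilt [-0.001 -0.001 -1.   ]
```

View pics/w2.png

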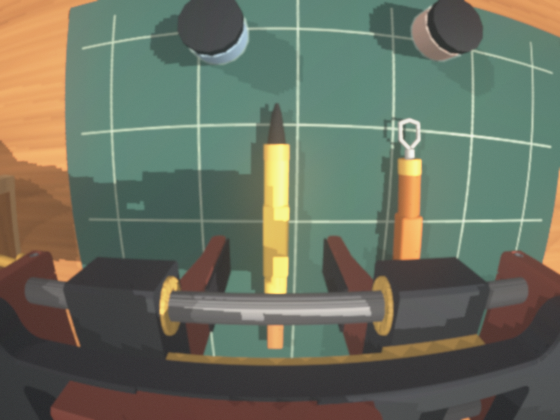

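The fingers straddle the yellow tool, which is centred at about column 276. I'll lower and grip.

```bash
python3 -m crank '[[[1.15,0,0],[0,0,0],4],[[0,0,0],[0,0,0],1],[[0,0,0],[0,0,0],1],[[0,0,0],[0,0,0],1],[[0,0,0],[0,0,0],1]]'; python3 - <<'E'
from h import *
st(); w=snap('wrist','w3.png')
E
```

```text
t: 3.35
ee_pos: [518.9, 267.7, 5.4]
orientation: [-1.227, 1.197, 1.227]
ft_force: [-0.2, 0.1, 0.0]
width: 10.3
t 3.35 tcp [518.9 267.7   5.4] w 10.3 F [-0.2  0.1  0. ] jawdir 91.4 q6 -1.14 tilt [ 0.  0. -1.]
```

View pics/w3.png

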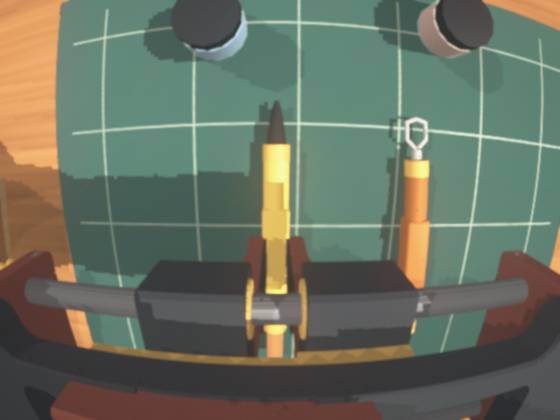

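```bash
python3 -m crank '[[[0,0,0],[0,0,0],0],[[0,0,0],[0,0,0],0],[[-2,0,0],[0,0,0],0],[[-3,0,0],[0,0,0],0],[[0,0,0],[0,0,0],0]]'; python3 - <<'E'
from h import *
st(); w=snap('wrist','w4.png');s=snap('side');crop(s,'s4.png',180,120,340,240,5)
E
```

```text
t: 4.03
ee_pos: [520.8, 268.6, 58.4]
orientation: [-1.227, 1.192, 1.224]
ft_force: [-0.6, -0.3, 0.1]
width: 0.4
t 4.03 tcp [520.8 268.6  58.4] w 0.4 F [-0.6 -0.3  0.1] jawdir 91.4 q6 -1.14 tilt [ 0.005  0.002 -1.   ]
```

View pics/w4.png

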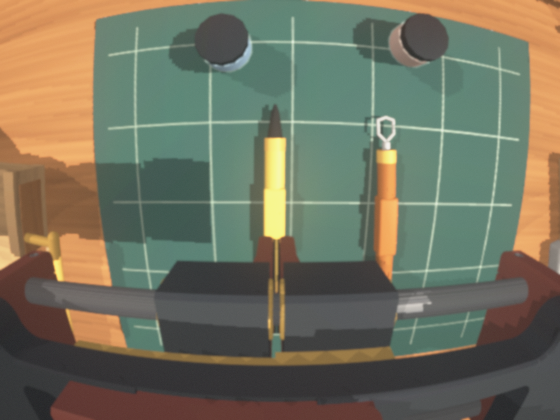

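View pics/s4.png

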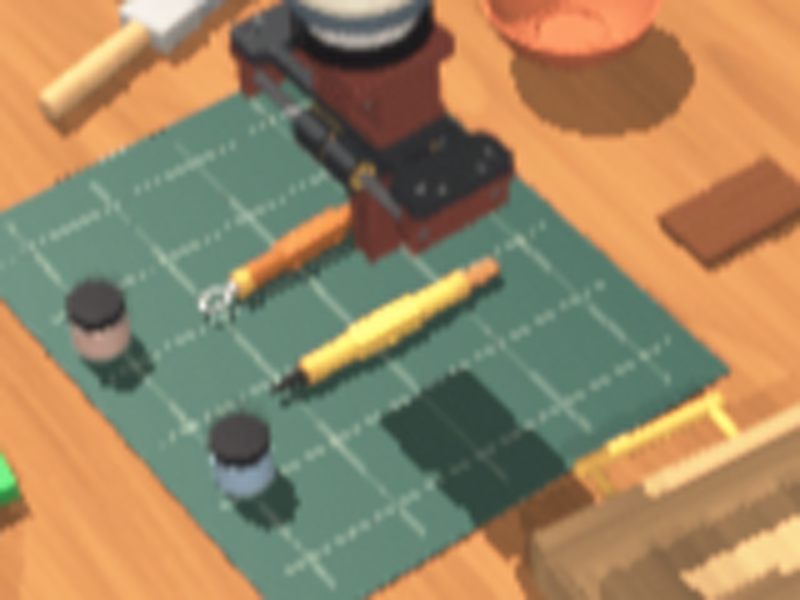

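```bash
python3 - <<'E'
from h import *
o,r=st();
for n in('side','top','wrist'):
    im=get_image(n);print(n,proj(im,o['ee_pos'],n=='wrist').round(1),proj(im,o['ee_pos']-r[:,0]*61,n=='wrist').round(1))
s=snap('side');crop(s,'s5.png',220,60,340,200,4.2)
t=snap('top');crop(t,'t5.png',150,120,300,270,4)
w=get_image('wrist')
for lab,lo,hi,b in [('t4',(18,110,110),(32,255,255),(255,125,295,250))]:
    for c,_,p in comps(w,lo,hi,b,300): print(lab,c,[np.round(x,1) for x in toolfit(w,p,14,True)],len(p))
    a=onz(w,274.5,137,14,True);print(a)
E
```

```text
t 4.12 tcp [519.1 267.8  56. ] w 0.2 F [-0.9  0.4  0.9] jawdir 91.4 q6 -1.14 tilt [ 0.001  0.001 -1.   ]
side [255.8 174.3] [254.6 159.6]
top [223.6 205.2] [221.8 202.7]
wrist [275.8 244.5] [275.6 294.6]
t4 [274.16467341 186.48942042] [array([499., 266.]), np.float64(1.2), np.float64(78.0)] 1087
[457.26887466 265.26557867  14.        ]
```

View pics/s5.png

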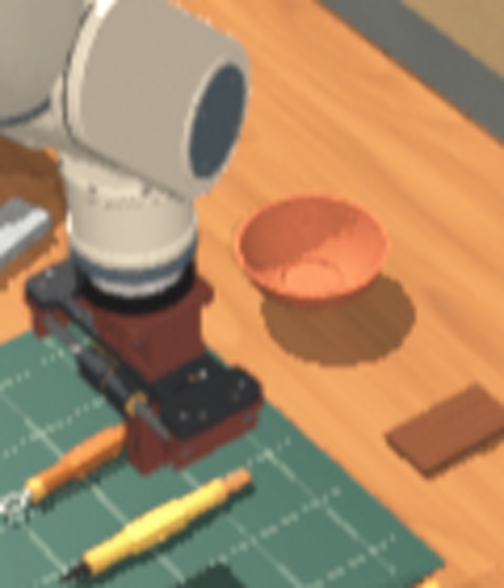

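View pics/t5.png

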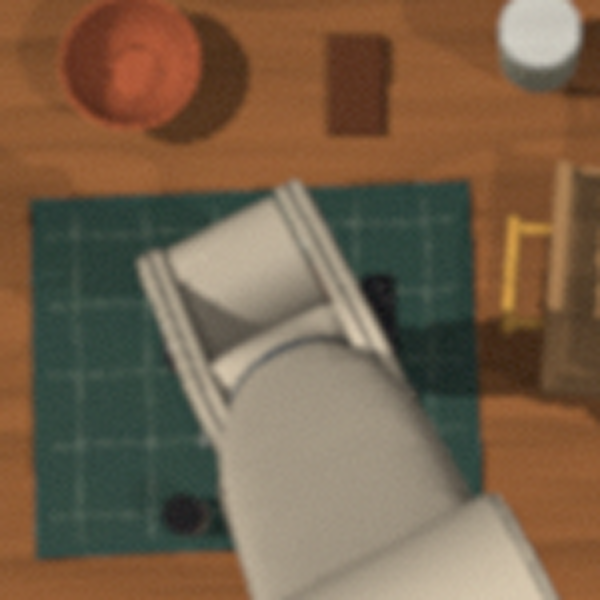

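```bash
python3 -m crank '[[[0,0,0],[0,0,0],5],[[0,0,0],[0,0,0],5],[[0,0,0],[0,0,0],5],[[0,0,0],[0,0,0],5],[[3,0,0],[0,0,0],5]]'; python3 -m crank '[[[1.8,0,0],[0,0,0],5],[[0.3,0,0],[0,0,0],5],[[0,0,0],[0,0,0],5]]';python3 - <<'E'
from h import *
st(); w=snap('wrist','w5.png');s=snap('side');crop(s,'s6.png',200,120,320,220,6)
E
```

```text
t: 5.05
ee_pos: [520.8, 268.6, 26.8]
orientation: [-1.227, 1.193, 1.225]
ft_force: [-0.3, 0.1, -0.5]
width: 47.0
t: 5.42
ee_pos: [518.9, 267.7, 4.2]
orientation: [-1.227, 1.198, 1.227]
ft_force: [-0.6, 0.7, 1.0]
width: 50.5
t 5.42 tcp [518.9 267.7   4.2] w 50.5 F [-0.6  0.7  1. ] jawdir 91.4 q6 -1.14 tilt [-0. -0. -1.]
```

View pics/s6.png

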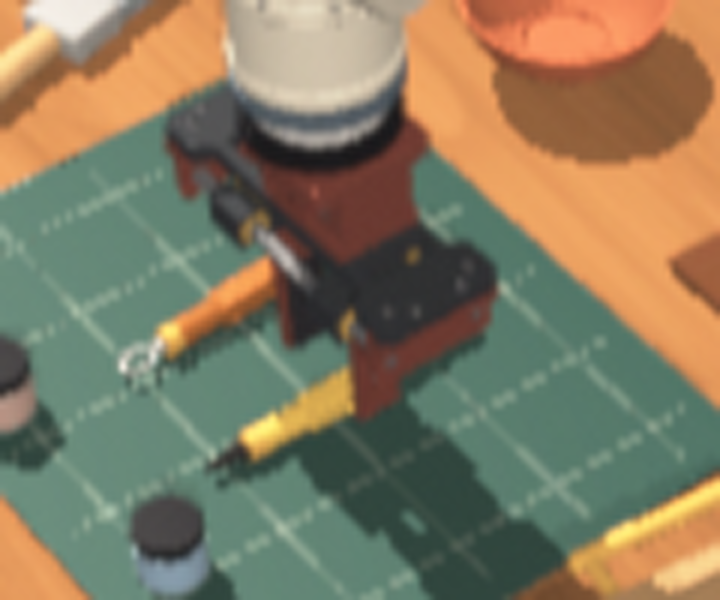

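```bash
for i in 1 2 3 4; do python3 -m crank '[[[0.2,0,0],[0,0,0],5],[[0,0,0],[0,0,0],5]]' | grep -E 'ee_pos|force'; done
```

```text
ee_pos: [519.0, 267.7, 2.4]
ft_force: [-1.0, 0.9, -0.8]
ee_pos: [518.7, 267.6, 0.0]
ft_force: [-0.2, -0.9, -0.6]
ee_pos: [518.7, 267.5, -2.0]
ft_force: [-0.3, 0.3, 1.3]
ee_pos: [518.7, 267.5, -4.0]
ft_force: [-0.5, 0.3, 0.5]
```

The reported TCP is below the mat and there's still no contact, so the true fingertip sits higher than reported. I'll carry on down to contact to calibrate the offset.

```bash
for i in 1 2 3; do python3 -m crank '[[[0.2,0,0],[0,0,0],5],[[0,0,0],[0,0,0],5]]' | grep -E 'ee_pos|force'; done
```

```text
ee_pos: [518.7, 267.5, -6.0]
ft_force: [0.2, 0.2, 0.1]
ee_pos: [518.7, 267.6, -8.0]
ft_force: [1.1, -0.5, 1.1]
ee_pos: [518.7, 267.6, -10.0]
ft_force: [-0.5, 0.1, 0.2]
```

```bash
for i in 1 2 ; do python3 -m crank '[[[0.15,0,0],[0,0,0],5],[[0,0,0],[0,0,0],5]]' | grep -E 'ee_pos|force'; done; python3 - <<'E'
from h import *
st(); w=snap('wrist','w6.png');s=snap('side');crop(s,'s7.png',200,120,320,220,6)
E
```

```text
ee_pos: [518.8, 267.6, -11.4]
ft_force: [0.9, 0.7, -0.6]
ee_pos: [518.7, 267.6, -13.0]
ft_force: [0.9, -0.4, 0.7]
t 7.78 tcp [518.7 267.6 -13. ] w 50.3 F [ 0.9 -0.4  0.7] jawdir 91.4 q6 -1.14 tilt [-0. -0. -1.]
```

View pics/s7.png

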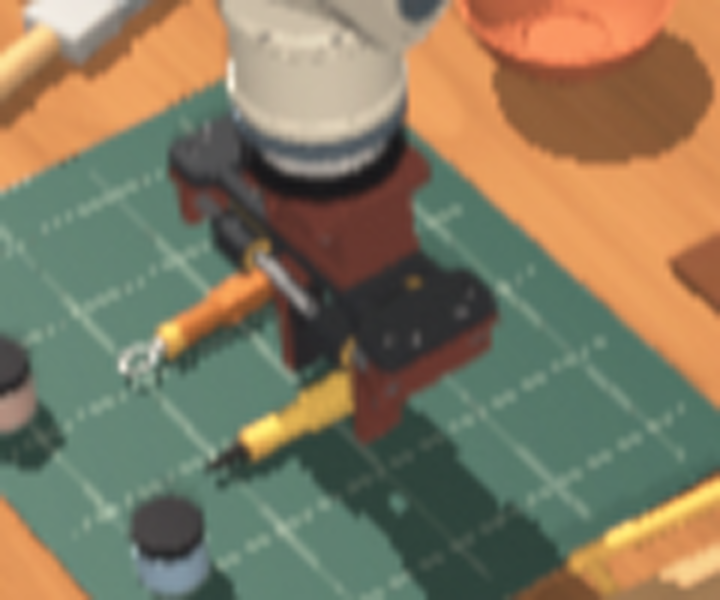

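View pics/w6.png

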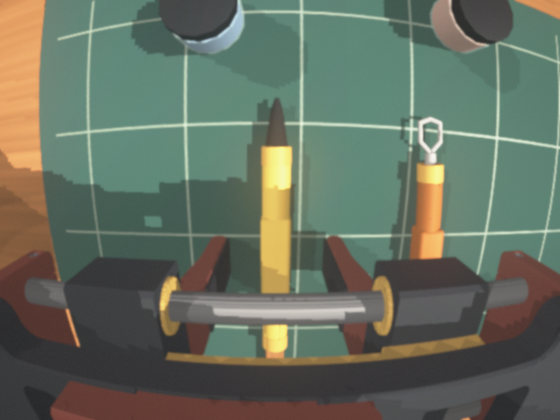

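```bash
for i in 1 2 3; do python3 -m crank '[[[0.1,0,0],[0,0,0],5],[[0,0,0],[0,0,0],5]]' | grep -E 'ee_pos|force'; done
```

```text
ee_pos: [518.8, 267.6, -13.9]
ft_force: [0.3, 0.4, 1.0]
ee_pos: [518.7, 267.6, -14.9]
ft_force: [0.3, -0.4, -0.4]
ee_pos: [518.8, 267.6, -15.9]
ft_force: [0.7, -0.6, -0.5]
```

```bash
python3 -m crank '[[[0.1,0,0],[0,0,0],5],[[0,0,0],[0,0,0],5]]' | grep -E 'ee_pos|force';python3 -m crank '[[[0,0,0],[0,0,0],3],[[0,0,0],[0,0,0],1.2],[[0,0,0],[0,0,0],1.2],[[0,0,0],[0,0,0],1.2],[[0,0,0],[0,0,0],1.2]]'
```

```text
ee_pos: [518.8, 267.6, -16.9]
ft_force: [-0.0, 0.7, 0.3]
t: 9.5
ee_pos: [518.8, 267.6, -16.8]
orientation: [-1.227, 1.198, 1.227]
ft_force: [-0.3, 0.0, 0.1]
width: 14.9
```

Gripped at 14.9 mm with the reported z at -16.8. So with this grip the tool axis sits at reported z + 27.3. Lifting now.

```bash
python3 -m crank '[[[0,0,0],[0,0,0],0.5],[[-3,0,0],[0,0,0],0.5],[[-5,0,0],[0,0,0],0.5],[[-5,0,0],[0,0,0],0.5],[[0,0,0],[0,0,0],0.5]]'; python3 - <<'E'
from h import *
o,r=st(); w=snap('wrist','w7.png');s=snap('side');crop(s,'s8.png',180,100,320,220,5.5)
for d in (0,20,27): print(proj(s,o['ee_pos']+[0,0,d]))
to([550.7,-138.7,130],83.7)
E
```

```text
t: 10.12
ee_pos: [521.4, 268.9, 117.1]
orientation: [-1.228, 1.19, 1.223]
ft_force: [-0.5, 0.7, -0.8]
width: 14.9
t 10.12 tcp [521.4 268.9 117.1] w 14.9 F [-0.5  0.7 -0.8] jawdir 91.4 q6 -1.14 tilt [ 0.007  0.003 -1.   ]
[255.1046109 158.9215381]
[254.73558854 153.86279604]
[254.60452304 152.06608504]
t 10.22 tcp [518.7 267.5 113.2] w 14.3 F [-0.4  0.3  0. ] jawdir 91.4 q6 -1.14 tilt [ 0.  0. -1.]
shift cm (current axes) [ -1.68  -2.23 -40.69] turn 7.7
```

View pics/s8.png

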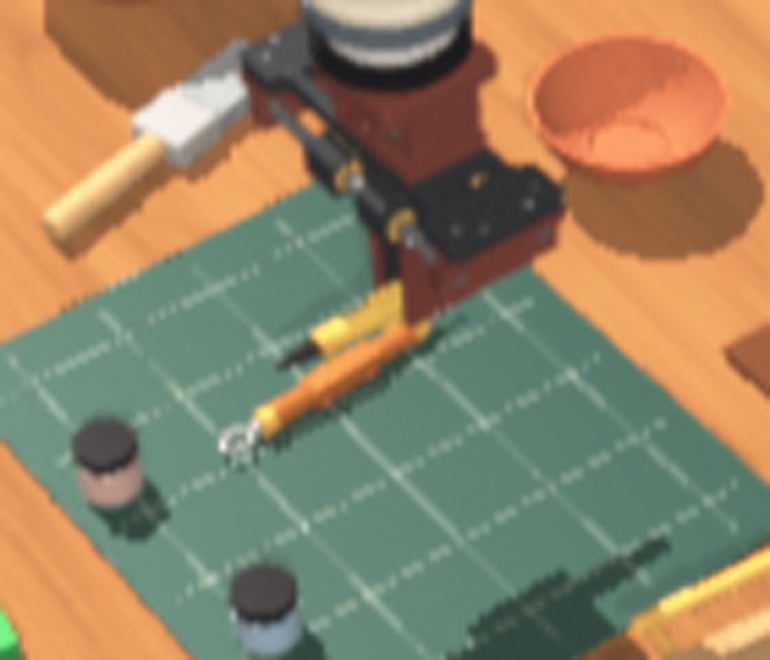

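View pics/w7.png

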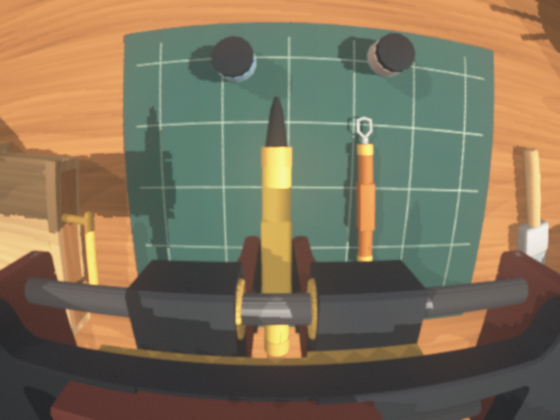

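```bash
python3 -m crank '[[[-0.5,-0.32,-5.8],[0,0,0],0.5],[[-0.5,-0.32,-5.8],[0,0,0],0.5],[[-0.5,-0.32,-5.8],[0,0,0],0.5],[[-0.2,-0.32,-5.8],[0,0,0],0.5],[[0,-0.32,-5.8],[0,0,0],0.5]]';python3 -m crank '[[[0,-0.32,-5.8],[0,0,0],0.5],[[0,-0.32,-5.8],[0,0,0],0.5],[[0,0,0],[7.7,0,0],0.5],[[0,0,0],[0,0,0],0.5]]'; python3 - <<'E'
from h import *
o,r=st(); w=snap('wrist','w8.png');s=snap('side');crop(s,'s9.png',280,120,480,340,3.5)
to([550.7,-138.7,130],83.7)
E
```

```text
t: 10.85
ee_pos: [540.5, -23.7, 128.4]
orientation: [-1.225, 1.2, 1.229]
ft_force: [-0.2, 0.7, 0.3]
width: 14.8
t: 11.35
ee_pos: [549.5, -138.1, 128.1]
orientation: [-1.125, 1.262, 1.13]
ft_force: [-1.4, 0.3, -1.0]
width: 14.7
t 11.35 tcp [ 549.5 -138.1  128.1] w 14.7 F [-1.4  0.3 -1. ] jawdir 83.6 q6 -1.73 tilt [-0.004  0.001 -1.   ]
t 11.45 tcp [ 550.  -137.1  128.8] w 15.2 F [-0.1  0.4 -0.2] jawdir 83.9 q6 -1.73 tilt [-0.003  0.001 -1.   ]
shift cm (current axes) [-0.12 -0.09 -0.15] turn 0.2
```

View pics/s9.png

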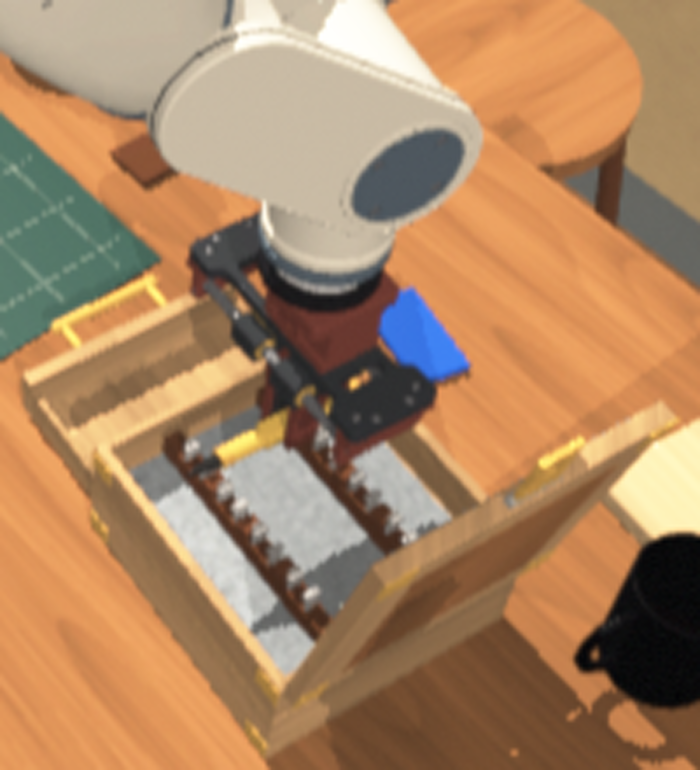

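View pics/w8.png

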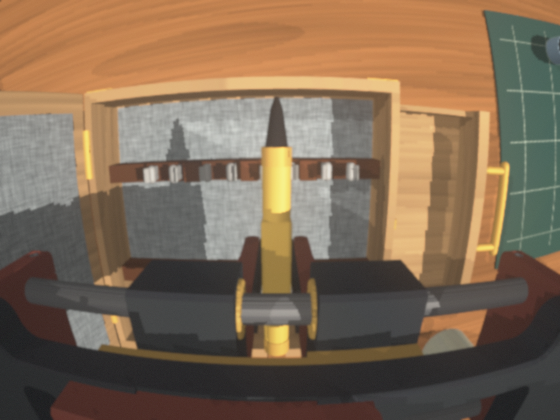

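```bash
python3 - <<'E'
from h import *
o,r=st(); w=snap('wrist');crop(w,'w9.png',100,130,400,210,2.6)
p1=onz(w,339,170,93,True);p4=onz(w,164,173.5,93,True);p3=onz(w,219,172.5,93,True)
print(p1,p4,p3,np.linalg.norm(p1-p4))
d=(p1-p4)/np.linalg.norm(p1-p4);print(np.degrees(np.arctan2(d[1],d[0])))
# tool rear end in view -> axis height check
E
```

```text
t 11.45 tcp [ 550.  -137.1  128.8] w 15.2 F [-0.1  0.4 -0.2] jawdir 83.9 q6 -1.73 tilt [-0.003  0.001 -1.   ]
[515.57631416 -89.63112123  93.        ] [ 504.27239742 -211.0312365    93.        ] [ 508.6006993  -171.35924356   93.        ] 121.92524972963027
84.68036222868925
```

View pics/w9.png

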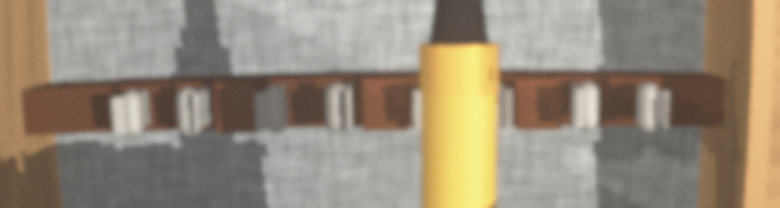

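```bash
python3 - <<'E'
from h import *
o,r=st(); w=snap('wrist')
c=-w['view'][:3,:3].T@w['view'][:3,3]; print('cam rel tcp in tool axes',(r.T@(c-o['ee_pos'])).round(1)); print((w['view'][:3,:3]@r).round(3))
xd=-r[:,1]; p=o['ee_pos']
for a in (-42,-58):
  for z in (156.1,93): print(a,z,proj(w,[p[0]+a*xd[0],p[1]+a*xd[1],z],True).round(1))
for c_,_,q in comps(w,(18,110,110),(32,255,255),(255,140,300,220),300): 
  for row in (150,170,190,215): print(row,q[q[:,1]==row][:,0].min(),q[q[:,1]==row][:,0].max())
hsv=w['pixels'].astype(int).sum(2)[168:176].mean(0); print([(i,int(hsv[i])) for i in range(250,300)])
E
```

```text
t 11.50 tcp [ 550.3 -136.9  129.2] w 14.9 F [-0.4 -0.3  0. ] jawdir 83.9 q6 -1.73 tilt [-0.002  0.001 -1.   ]
cam rel tcp in tool axes [-182.5   66.7    0.4]
[[ 0.     0.     1.   ]
 [-0.245 -0.969  0.   ]
 [ 0.969 -0.245  0.   ]]
-42 156.1 [275.1 179.8]
-42 93 [275.4 165.4]
-58 156.1 [275.2 146.8]
-58 93 [275.4 141.8]
150 262 290
170 263 290
190 263 290
215 264 288
[(250, 234), (251, 236), (252, 235), (253, 234), (254, 235), (255, 232), (256, 240), (257, 289), (258, 396), (259, 510), (260, 569), (261, 554), (262, 488), (263, 439), (264, 436), (265, 453), (266, 473), (267, 490), (268, 507), (269, 522), (270, 535), (271, 547), (272, 560), (273, 569), (274, 578), (275, 586), (276, 592), (277, 598), (278, 605), (279, 611), (280, 617), (281, 622), (282, 626), (283, 629), (284, 626), (285, 619), (286, 608), (287, 597), (288, 583), (289, 567), (290, 533), (291, 484), (292, 444), (293, 441), (294, 476), (295, 499), (296, 440), (297, 332), (298, 286), (299, 294)]
```

The tool's lateral line (column 276) agrees with the clip2 pair (lips at 258 and 296, middle 277) to within 1 mm, and its height checks out as well. Pressing down at clip2.

```bash
python3 -m crank '[[[2.5,-0.3,0.05],[0,0,0],0.5],[[2.5,0,0],[0,0,0],0.5],[[0,0,0],[0,0,0],0.5]]'; python3 - <<'E'
from h import *
o,r=st(); w=snap('wrist','w10.png')
E
for i in 1 2; do python3 -m crank '[[[0.4,0,0],[0,0,0],0.5],[[0,0,0],[0,0,0],0.5]]' | grep -E 'ee_pos|force|wid'; done
```

```text
t: 11.92
ee_pos: [552.5, -136.4, 78.6]
orientation: [-1.127, 1.261, 1.132]
ft_force: [0.9, -0.2, -0.0]
width: 14.3
t 11.93 tcp [ 552.5 -136.4   78.6] w 14.3 F [ 0.9 -0.2 -0. ] jawdir 83.8 q6 -1.73 tilt [-0.004  0.001 -1.   ]
ee_pos: [554.4, -137.5, 76.8]
ft_force: [-0.3, -0.4, -0.6]
width: 15.1
ee_pos: [554.5, -137.5, 72.5]
ft_force: [2.0, 1.5, 1.4]
width: 14.7
```

View pics/w10.png

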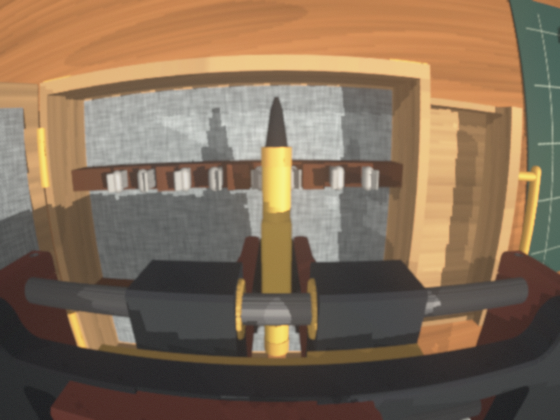

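```bash
for i in 1 2 3 4 5; do python3 -m crank '[[[0.3,0,0],[0,0,0],0.5],[[0,0,0],[0,0,0],0.5]]' | grep -E 'ee_pos|force|wid'|tr '\n' ' ';echo; done
```

```text
ee_pos: [554.7, -137.2, 69.6] ft_force: [2.6, 3.8, 1.8] width: 14.8 
ee_pos: [554.8, -137.3, 66.4] ft_force: [3.0, 4.2, 1.9] width: 14.9 
ee_pos: [554.1, -137.4, 62.7] ft_force: [4.2, 4.0, -1.5] width: 15.1 
ee_pos: [553.5, -137.5, 59.7] ft_force: [1.0, 2.5, -0.4] width: 14.9 
ee_pos: [553.7, -137.6, 59.2] ft_force: [-6.5, 4.6, 24.4] width: 14.8
```

```bash
python3 -m crank '[[[-0.2,0,0],[0,0,0],0.5],[[0,0,0],[0,0,0],3],[[0,0,0],[0,0,0],3],[[0,0,0],[0,0,0],3]]'; python3 -m crank '[[[-3,0,0],[0,0,0],3],[[-5,0,0],[0,0,0],3],[[0,0,0],[0,0,0],3]]';python3 - <<'E'
from h import *
o,r=st(); w=snap('wrist','w11.png');s=snap('side');crop(s,'s10.png',280,160,440,300,5)
E
```

```text
t: 14.22
ee_pos: [553.7, -137.7, 58.8]
orientation: [-1.127, 1.26, 1.128]
ft_force: [0.0, -0.4, -0.1]
width: 30.1
t: 14.6
ee_pos: [556.6, -138.4, 142.6]
orientation: [-1.132, 1.256, 1.122]
ft_force: [-0.2, -0.1, -0.5]
width: 30.0
t 14.60 tcp [ 556.6 -138.4  142.6] w 30.0 F [-0.2 -0.1 -0.5] jawdir 83.7 q6 -1.72 tilt [ 0.007 -0.002 -1.   ]
```

View pics/w11.png

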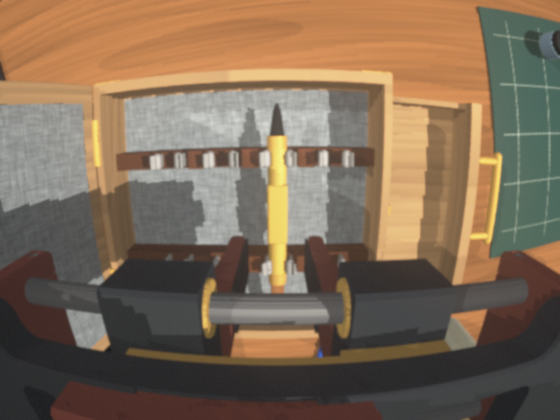

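View pics/s10.png

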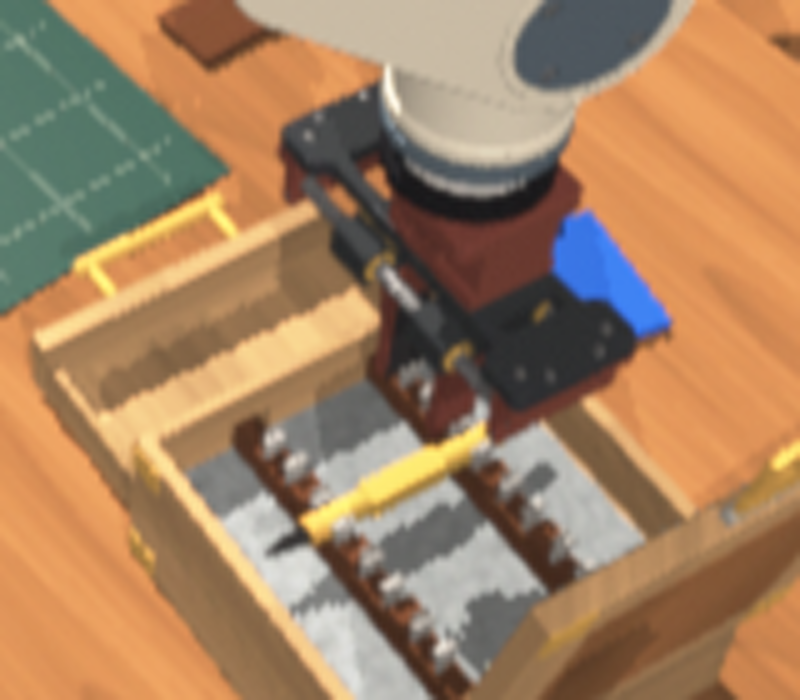

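Tool4 lies in clip2, with lips visible on both sides. Now tool1.

```bash
python3 - <<'E'
from h import *
to([523,352,145],95.2)
E
```

```text
t 14.70 tcp [ 554.  -137.6  139.3] w 30.2 F [-0.8  0.2 -0.6] jawdir 83.7 q6 -1.72 tilt [ 0.001 -0.    -1.   ]
shift cm (current axes) [-0.59  8.47 48.32] turn -11.5
```

```bash
python3 -m crank '[[[-0.1,1,6],[0,0,0],5],[[-0.1,1,6],[0,0,0],5],[[-0.1,1,6],[0,0,0],5],[[-0.1,1,6],[0,0,0],5],[[-0.1,1,6],[0,0,0],5]]'; python3 -m crank '[[[-0.1,1.1,6],[0,0,0],5],[[0,1.2,6],[0,0,0],5],[[0,1.1,6.2],[0,0,0],5],[[0,0,0],[-6,0,0],5],[[0,0,0],[-5.5,0,0],5]]'; python3 -m crank '[[[0,0,0],[0,0,0],5],[[0,0,0],[0,0,0],5]]'
python3 - <<'E'
from h import *
w=snap('wrist','w12.png')
for c,_,p in comps(w,(3,130,70),(17,255,255),(240,125,310,265),300): 
    f=toolfit(w,p,14,True);print(c,[np.round(x,1) for x in f],len(p)); 
    to([*f[0],0],f[1]+90)
E
```

```text
t: 15.32
ee_pos: [536.0, 167.7, 142.5]
orientation: [-1.127, 1.262, 1.129]
ft_force: [0.5, 0.1, 0.7]
width: 50.4
t: 15.95
ee_pos: [522.1, 350.7, 142.7]
orientation: [-1.279, 1.166, 1.281]
ft_force: [0.0, -0.3, -0.0]
width: 49.9
t: 16.2
ee_pos: [523.2, 349.8, 144.1]
orientation: [-1.274, 1.168, 1.275]
ft_force: [0.1, -0.1, 0.3]
width: 50.6
[279.47159091 196.31605114] [array([523.7, 353.6]), np.float64(5.2), np.float64(98.2)] 1408
t 16.25 tcp [523.4 349.8 144.4] w 49.8 F [ 0.4 -0.5  0.7] jawdir 95.1 q6 -1.09 tilt [-0.001 -0.001 -1.   ]
shift cm (current axes) [14.44 -0.08  0.38] turn -0.2
```

View pics/w12.png

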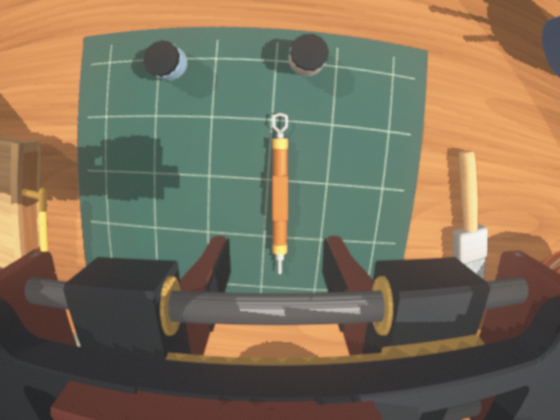

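```bash
python3 -m crank '[[[5,0,0.3],[0,0,0],5],[[5,0,0],[0,0,0],5],[[4,0,0],[0,0,0],5],[[2,0,0],[0,0,0],4],[[0,0,0],[0,0,0],4]]'; python3 -m crank '[[[0,0,0],[0,0,0],1],[[0,0,0],[0,0,0],0.5],[[0,0,0],[0,0,0],0.5],[[0,0,0],[0,0,0],0.5]]'; python3 - <<'E'
from h import *
st()
E
```

```text
t: 16.88
ee_pos: [523.5, 353.2, -15.4]
orientation: [-1.275, 1.166, 1.275]
ft_force: [-0.6, -0.0, 0.2]
width: 40.5
t: 17.38
ee_pos: [523.7, 353.5, -14.2]
orientation: [-1.275, 1.164, 1.275]
ft_force: [-0.2, 0.1, 3.9]
width: 14.9
t 17.38 tcp [523.7 353.5 -14.2] w 14.9 F [-0.2  0.1  3.9] jawdir 95.2 q6 -1.09 tilt [ 0.001  0.    -1.   ]
```

```bash
python3 -m crank '[[[-3,0,0],[0,0,0],0.5],[[-5,0,0],[0,0,0],0.5],[[-5,0,0],[0,0,0],0.5],[[-2,0,0],[0,0,0],0.5],[[0,0,0],[0,0,0],0.5]]'; python3 - <<'E'
from h import *
o,r=st(); w=snap('wrist','w13.png');s=snap('side');crop(s,'s11.png',180,80,320,220,5)
E
```

```text
t: 18.0
ee_pos: [523.9, 353.6, 136.1]
orientation: [-1.275, 1.163, 1.274]
ft_force: [-0.1, 0.2, -1.4]
width: 14.5
t 18.00 tcp [523.9 353.6 136.1] w 14.5 F [-0.1  0.2 -1.4] jawdir 95.2 q6 -1.09 tilt [ 0.002  0.001 -1.   ]
```

View pics/w13.png

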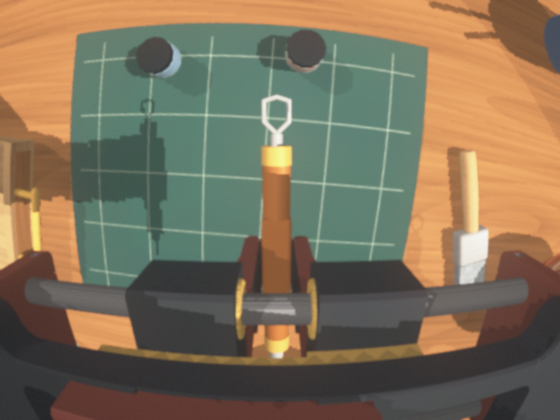

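View pics/s11.png

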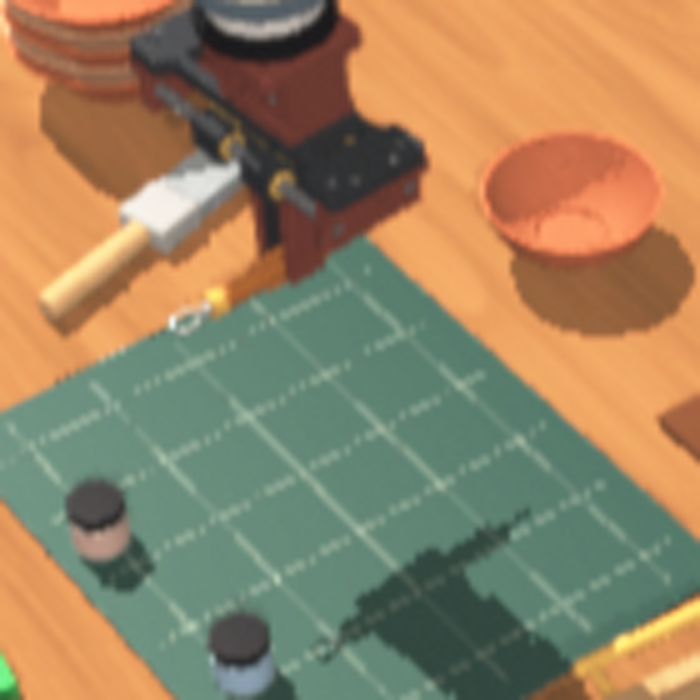

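```bash
python3 - <<'E'
from h import *
to([549.5,-178,145],84.2)
E
```

```text
t 18.10 tcp [522.4 352.7 133.5] w 14.9 F [ 0.1 -0.2 -1. ] jawdir 95.2 q6 -1.09 tilt [-0.002 -0.001 -1.   ]
shift cm (current axes) [ -1.09   2.09 -53.1 ] turn 11.0
```

```bash
python3 -m crank '[[[-0.5,0.23,-5.9],[0,0,0],0.5],[[-0.4,0.23,-5.9],[0,0,0],0.5],[[-0.2,0.23,-5.9],[0,0,0],0.5],[[0,0.23,-5.9],[0,0,0],0.5],[[0,0.23,-5.9],[0,0,0],0.5]]'; python3 -m crank '[[[0,0.23,-5.9],[0,0,0],0.5],[[0,0.23,-5.9],[0,0,0],0.5],[[0,0.23,-5.9],[0,0,0],0.5],[[0,0.25,-5.9],[0,0,0],0.5],[[0,0,0],[6,0,0],0.5]]'; python3 -m crank '[[[0,0,0],[5,0,0],0.5],[[0,0,0],[0,0,0],0.5],[[0,0,0],[0,0,0],0.5]]'
python3 - <<'E'
from h import *
to([549.5,-178,145],84.2)
w=snap('wrist','w14.png')
E
```

```text
t: 18.73
ee_pos: [537.0, 56.5, 144.0]
orientation: [-1.274, 1.168, 1.278]
ft_force: [1.4, 0.4, -0.5]
width: 14.9
t: 19.35
ee_pos: [549.2, -181.1, 143.7]
orientation: [-1.192, 1.221, 1.196]
ft_force: [-0.5, 0.4, -0.1]
width: 14.4
t: 19.73
ee_pos: [549.8, -177.0, 144.9]
orientation: [-1.134, 1.256, 1.137]
ft_force: [0.3, 0.4, -0.4]
width: 14.8
t 19.73 tcp [ 549.8 -177.   144.9] w 14.8 F [ 0.3  0.4 -0.4] jawdir 84.3 q6 -1.80 tilt [-0.002  0.001 -1.   ]
shift cm (current axes) [-0.01  0.02 -0.1 ] turn 0.1
```

View pics/w14.png

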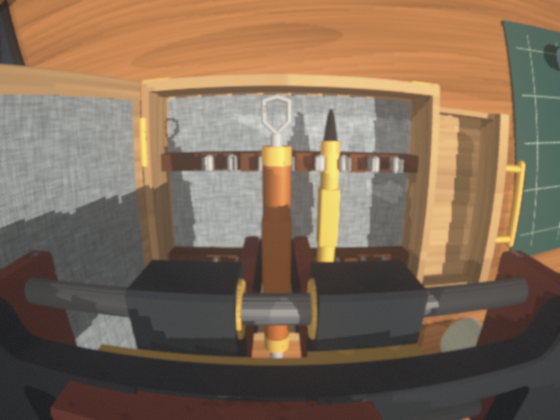

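Clip3's middle interpolates to column 276.5 and the tool sits at 277, so it's aligned. Descending.

```bash
python3 -m crank '[[[3,0,0],[0,0,0],0.5],[[3,0,0],[0,0,0],0.5],[[0.5,0,0],[0,0,0],0.5],[[0,0,0],[0,0,0],0.5],[[0,0,0],[0,0,0],0.5]]'|tr '\n' ' '; for i in 1 2 3; do python3 -m crank '[[[0.3,0,0],[0,0,0],0.5],[[0,0,0],[0,0,0],0.5]]' | grep -E 'ee_pos|force|wid'|tr '\n' ' ';echo; done
```

```text
t: 20.4 ee_pos: [551.3, -177.7, 82.4] orientation: [-1.136, 1.254, 1.133] ft_force: [-0.8, 0.2, 0.4] width: 14.4 ee_pos: [550.5, -177.5, 78.5] ft_force: [-0.2, 0.0, 0.1] width: 14.5 
ee_pos: [550.3, -177.4, 74.9] ft_force: [-1.0, -0.5, -0.6] width: 14.5 
ee_pos: [550.8, -177.5, 72.4] ft_force: [0.2, 1.8, 2.9] width: 14.5
```

```bash
for i in 1 2 3 4; do python3 -m crank '[[[0.3,0,0],[0,0,0],0.5],[[0,0,0],[0,0,0],0.5]]' | grep -E 'ee_pos|force|wid'|tr '\n' ' ';echo; done
```

```text
ee_pos: [551.1, -177.6, 69.5] ft_force: [0.3, -0.1, 3.5] width: 14.9 
ee_pos: [551.0, -177.5, 66.0] ft_force: [1.7, 0.3, -0.7] width: 14.9 
ee_pos: [549.5, -177.3, 62.5] ft_force: [-0.3, -0.3, 0.2] width: 14.7 
ee_pos: [549.8, -177.4, 62.1] ft_force: [-8.1, 2.0, 22.0] width: 15.0
```

It hit the bottom stop at 22 N, the same as the first tool. Releasing.

```bash
python3 -m crank '[[[-0.2,0,0],[0,0,0],0.5],[[0,0,0],[0,0,0],2.6],[[0,0,0],[0,0,0],2.6],[[0,0,0],[0,0,0],2.6]]'|grep wid; python3 -m crank '[[[-3,0,0],[0,0,0],2.6],[[-5,0,0],[0,0,0],2.6],[[-4,0,0],[0,0,0],2.6],[[0,0,0],[0,0,0],2.6]]';python3 - <<'E'
from h import *
o,r=st(); w=snap('wrist','w15.png');s=snap('side');crop(s,'s12.png',280,160,440,300,5)
E
```

```text
width: 25.9
t: 23.15
ee_pos: [552.6, -178.2, 185.4]
orientation: [-1.138, 1.252, 1.129]
ft_force: [0.4, -0.5, 0.1]
width: 25.9
t 23.15 tcp [ 552.6 -178.2  185.4] w 25.9 F [ 0.4 -0.5  0.1] jawdir 84.2 q6 -1.80 tilt [ 0.006 -0.002 -1.   ]
```

View pics/w15.png

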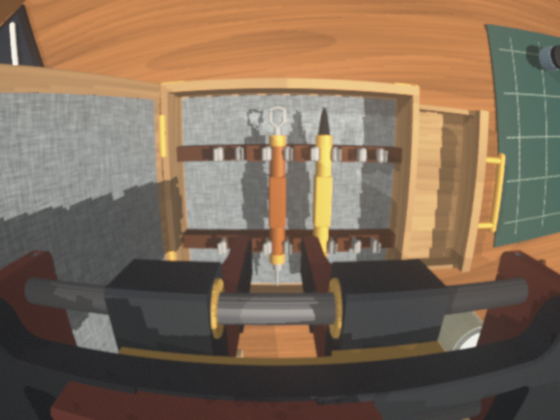

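View pics/s12.png

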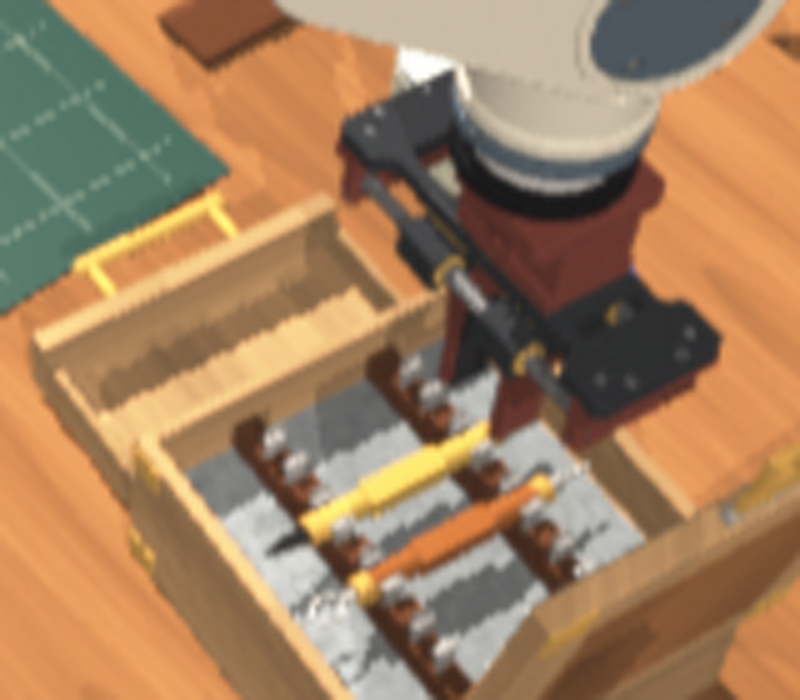

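Both tools are seated in clip2 and clip3 and look centred. Next the jars: I'll turn the jaws along case x.

```bash
python3 -m crank '[[[0,0,6],[0,0,0],6],[[0,0,6],[0,0,0],6],[[0,0,6],[0,0,0],6],[[0,0,6],[0,0,0],6],[[0,0,6],[0,0,0],6]]'|grep ee_; python3 -m crank '[[[0,0,0],[10,0,0],6],[[0,0,0],[10,0,0],6],[[0,0,0],[10,0,0],6],[[0,0,0],[10,0,0],6],[[0,0,0],[10,0,0],6]]'|grep ee_; python3 -m crank '[[[0,0,0],[10,0,0],6],[[0,0,0],[10,0,0],6],[[0,0,0],[10,0,0],6],[[0,0,0],[10,0,0],6],[[0,0,0],[0,0,0],6]]'|grep ee_
python3 - <<'E'
from h import *
w=snap('wrist','w16.png')
t=snap('top');crop(t,'t6.png',150,120,440,270,2.7)
s=snap('side','s13.png')
to([395,232,140],-5.7)
E
```

```text
ee_pos: [579.7, 122.7, 180.0]
ee_pos: [579.5, 120.8, 179.8]
ee_pos: [579.8, 120.8, 180.2]
t 25.27 tcp [580.3 120.9 181.2] w 60.2 F [-0.4  0.2 -0.3] jawdir -5.6 q6 0.28 tilt [-0.002 -0.    -1.   ]
shift cm (current axes) [  4.14   9.23 -19.53] turn 0.1
```

View pics/w16.png

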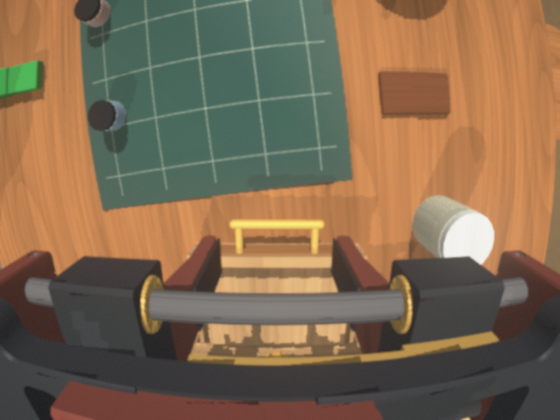

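View pics/s13.png

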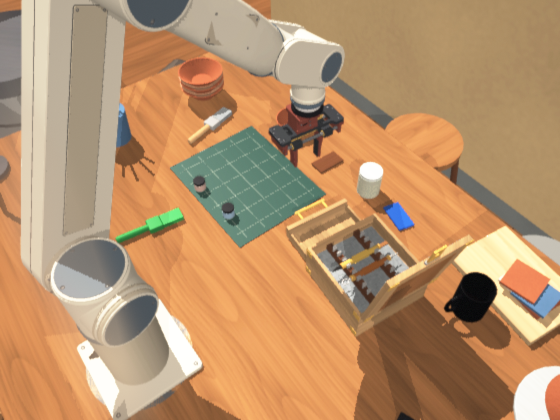

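```bash
python3 - <<'E'
from h import *
w=snap('wrist');s=snap('side');t=snap('top')
for n,im,b,f in (('w',w,(80,90,135,140),True),('w',w,(70,0,120,35),True),('s',s,(190,170,245,222),False),('t',t,(185,235,250,260),False)):
    for c,stt,_ in comps(im,(0,0,0),(179,255,48),b,12): print(n,c.round(1),stt,onz(im,*c,36,f).round(1))
c0=onz(w,232,222,40,True);c1=onz(w,323,222,40,True);print('handle ends',c0,c1,(c0+c1)/2)
E
```

```text
w [97.   8.8] [95  4  4 10 13] [399.5 358.4  36. ]
t [239.2 242.7] [232 239  18   9 104] [395.1 220.   36. ]
t [195.9 247.8] [191 244  14   9  81] [382.2 363.4  36. ]
t [205.6 250.6] [202 248   8   5  21] [372.1 331.5  36. ]
handle ends [531.53947066  97.00194795  40.        ] [626.10529221  87.7167688   40.        ] [578.82238144  92.35935838  40.        ]
```

```bash
python3 -m crank '[[[1,2.3,-4.9],[0,0,0],6],[[1,2.3,-4.9],[0,0,0],6],[[1,2.3,-4.9],[0,0,0],6],[[1,2.3,-4.9],[0,0,0],6],[[0,0,0],[0,0,0],6]]'|grep ee_; python3 - <<'E'
from h import *
w=snap('wrist','w17.png')
o,r=st()
print(proj(w,[o['ee_pos'][0],o['ee_pos'][1],37],True))
E
```

```text
ee_pos: [391.8, 233.1, 141.6]
t 26.10 tcp [394.2 233.  142.2] w 59.8 F [ 0.5 -0.3  0. ] jawdir -5.6 q6 0.61 tilt [-0. -0. -1.]
[278.92645746 202.993122  ]
```

View pics/w17.png

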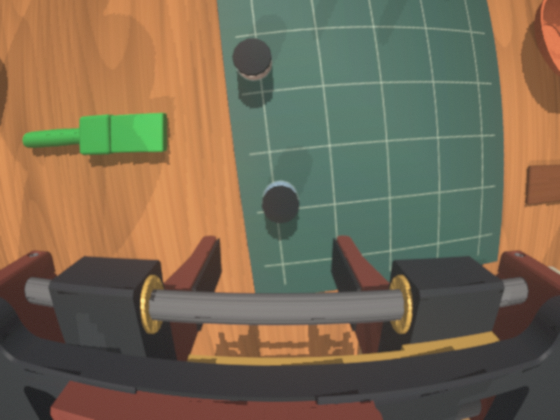

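The blue jar's cap is at (280,203), right under the grasp line; the red cap is at (253,58). Descending on the blue jar.

```bash
python3 -m crank '[[[5,0,0.1],[0,0,0],6],[[5,0,0],[0,0,0],6],[[4,0,0],[0,0,0],6],[[1,0,0],[0,0,0],6],[[0,0,0],[0,0,0],6]]'; python3 -m crank '[[[0,0,0],[0,0,0],3.2],[[0,0,0],[0,0,0],3.2],[[0,0,0],[0,0,0],3.2],[[0,0,0],[0,0,0],3.2]]';python3 -m crank '[[[-3,0,0],[0,0,0],3],[[-5,0,0],[0,0,0],3],[[-5,0,0],[0,0,0],3],[[-2,0,0],[0,0,0],3],[[0,0,0],[0,0,0],3]]'; python3 - <<'E'
from h import *
w=snap('wrist','w18.png')
# drawer target: between handle centre and case
hc=np.array([578.8,92.4]);th=np.radians(-5.6);x=np.array([np.cos(th),np.sin(th)]);y=np.array([-x[1],x[0]])
for n,px in (('near',-42),('far',42)): print(n,(hc-y*(32+55)+px*x).round(1))
to([*(hc-y*(32+55)-42*x),150],-5.6)
E
```

```text
t: 26.72
ee_pos: [397.1, 232.2, -7.7]
orientation: [0.08, 1.569, -0.08]
ft_force: [0.3, 1.1, -0.1]
width: 59.8
t: 27.22
ee_pos: [396.9, 232.7, -6.9]
orientation: [0.08, 1.568, -0.079]
ft_force: [-0.1, -0.8, 9.0]
width: 35.0
t: 27.85
ee_pos: [397.2, 232.9, 143.9]
orientation: [0.081, 1.566, -0.078]
ft_force: [0.2, 0.9, -0.9]
width: 35.3
near [528.5   9.9]
far [612.1   1.7]
t 27.90 tcp [396.4 232.4 142.5] w 35.2 F [ 0.2 -0.3 -0.2] jawdir -5.8 q6 0.61 tilt [ 0.001  0.001 -1.   ]
shift cm (current axes) [ -0.74 -20.8   15.4 ] turn -0.2
```

View pics/w18.png

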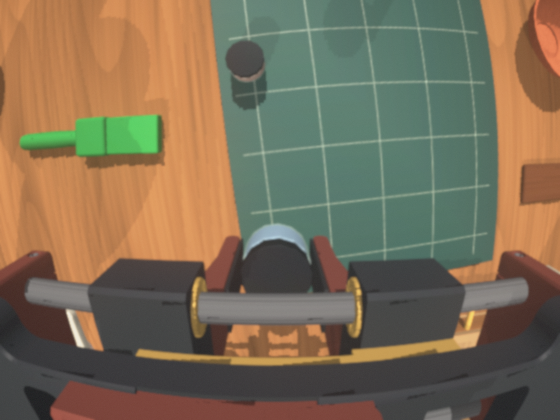

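```bash
python3 -m crank '[[[-0.5,-4.16,3.08],[0,0,0],3],[[-0.3,-4.16,3.08],[0,0,0],3],[[0,-4.16,3.08],[0,0,0],3],[[0,-4.16,3.08],[0,0,0],3],[[0,-4.16,3.08],[0,0,0],3]]'|grep ee_;python3 -m crank '[[[0,0,0],[0,0,0],3]]'|grep wid; python3 - <<'E'
from h import *
w=snap('wrist','w19.png');o,r=st()
p=o['ee_pos'];print(proj(w,[p[0],p[1],14],True),proj(w,[p[0],p[1],51],True))
# front board top edges & side wall
E
```

```text
ee_pos: [527.9, 8.2, 148.2]
width: 35.4
t 28.70 tcp [527.6   8.7 148.3] w 35.4 F [-0.8  0.6 -0.6] jawdir -6.0 q6 0.10 tilt [-0.003  0.    -1.   ]
[274.83176656 195.21419602] [274.62709224 203.71648959]
```

View pics/w19.png

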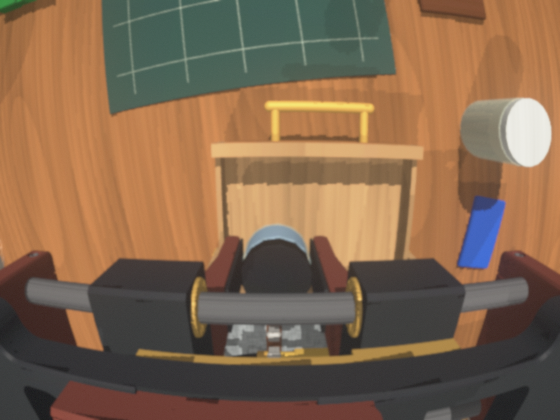

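The jar is over the drawer: interior at columns 225–405, jar at 275, front board at row 150. Lowering.

```bash
python3 -m crank '[[[5,0,0],[0,0,0],3],[[5,0,0],[0,0,0],3],[[3,0,0],[0,0,0],3],[[0.8,0,0],[0,0,0],3],[[0,0,0],[0,0,0],3]]'; python3 -m crank '[[[0.2,0,0],[0,0,0],3],[[0.2,0,0],[0,0,0],3],[[0,0,0],[0,0,0],3]]'
```

```text
t: 29.32
ee_pos: [527.7, 10.5, 11.9]
orientation: [0.079, 1.571, -0.079]
ft_force: [0.4, -0.3, -0.3]
width: 34.9
t: 29.7
ee_pos: [528.7, 9.7, 8.7]
orientation: [0.08, 1.568, -0.08]
ft_force: [-0.9, 0.4, -1.3]
width: 35.1
```

```bash
for i in 1 2; do python3 -m crank '[[[0.2,0,0],[0,0,0],3],[[0,0,0],[0,0,0],3]]' | grep -E 'ee_pos|force|wid'|tr '\n' ' ';echo; done
```

```text
ee_pos: [528.3, 9.7, 6.1] ft_force: [-0.5, 0.8, -0.6] width: 35.3 
ee_pos: [528.4, 9.7, 4.2] ft_force: [0.4, -0.1, 1.0] width: 35.1
```

```bash
python3 -m crank '[[[0.1,0,0],[0,0,0],3],[[0,0,0],[0,0,0],3]]' | grep -E 'force'; python3 -m crank '[[[0,0,0],[0,0,0],5],[[0,0,0],[0,0,0],5],[[0,0,0],[0,0,0],5],[[-3,0,0],[0,0,0],5],[[-5,0,0],[0,0,0],5]]' | grep -E 'force|wid'; python3 -m crank '[[[-5,0,0],[0,0,0],6],[[-1,0,0],[0,0,0],6],[[0,0,0],[0,0,0],6]]'|grep ee_; python3 - <<'E'
from h import *
w=snap('wrist','w20.png');o,r=st()
s=snap('side');
print(onz(w,277,203,48,True))
t=snap('top')
for c,stt,_ in comps(t,(0,0,0),(179,255,48),(185,235,250,260),12): print(c.round(1),stt,onz(t,*c,36).round(1))
to([384,364,140],-5.6)
E
```

```text
ft_force: [-3.6, -0.7, 12.1]
ft_force: [-0.0, -0.7, -0.1]
width: 49.8
ee_pos: [528.4, 9.8, 143.3]
t 31.50 tcp [527.6   9.8 142.3] w 60.1 F [-0.5  0.1 -0.5] jawdir -5.8 q6 0.10 tilt [-0.001 -0.    -1.   ]
[529.51390092  12.15866015  48.        ]
[195.3 247.9] [191 244  10   9  72] [381.9 365.3  36. ]
[205.7 250.6] [203 248   6   5  20] [372. 331.  36.]
t 31.60 tcp [527.1   9.8 141.5] w 59.8 F [-1.2  1.   0. ] jawdir -5.8 q6 0.10 tilt [-0.003  0.    -1.   ]
shift cm (current axes) [  0.19  33.79 -17.83] turn -0.2
```

View pics/w20.png

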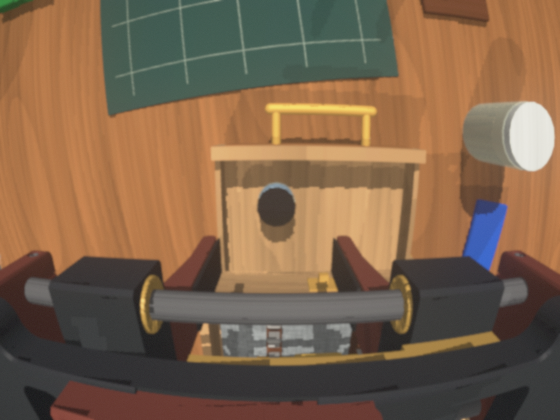

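The blue jar is upright in the drawer at (275,203). Now the red jar.

```bash
python3 -m crank '[[[0,4.82,-2.55],[0,0,0],6],[[0,4.82,-2.55],[0,0,0],6],[[0,4.82,-2.55],[0,0,0],6],[[0,4.82,-2.55],[0,0,0],6],[[0,4.82,-2.55],[0,0,0],6]]'|grep ee_; python3 -m crank '[[[0,4.82,-2.55],[0,0,0],6],[[0,4.82,-2.55],[0,0,0],6],[[0,0,0],[0,0,0],6],[[0,0,0],[0,0,0],6]]'|grep ee_;python3 - <<'E'
from h import *
w=snap('wrist','w21.png');o,r=st();p=o['ee_pos'];print(proj(w,[p[0],p[1],37],True))
E
```

```text
ee_pos: [424.4, 263.5, 141.7]
ee_pos: [384.3, 362.6, 141.8]
t 32.77 tcp [384.7 362.2 142.1] w 59.7 F [-0.2  1.  -0.2] jawdir -5.8 q6 0.84 tilt [-0.002 -0.002 -1.   ]
[276.79147201 203.41809236]
```

View pics/w21.png

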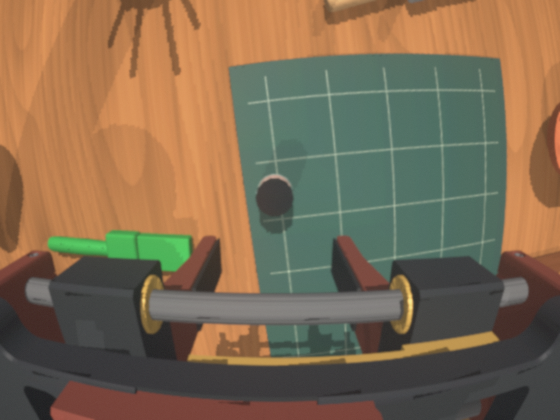

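```bash
python3 -m crank '[[[5,0.5,-0.1],[0,0,0],5.4],[[5,0,0],[0,0,0],5.4],[[3,0,0],[0,0,0],5.4],[[0,0,0],[0,0,0],5.4]]'|grep ee_;python3 - <<'E'
from h import *
w=snap('wrist','w22.png');st()
E
python3 -m crank '[[[1.9,0,0],[0,0,0],5.4],[[0,0,0],[0,0,0],5.4]]'
```

```text
ee_pos: [383.7, 365.8, 11.1]
t 33.33 tcp [384.6 367.   12.6] w 54.2 F [0.8 0.9 0.2] jawdir -5.9 q6 0.84 tilt [-0.002 -0.002 -1.   ]
t: 33.58
ee_pos: [384.4, 368.2, -6.1]
orientation: [0.08, 1.57, -0.08]
ft_force: [-0.6, 0.6, 0.0]
width: 54.3
```

View pics/w22.png

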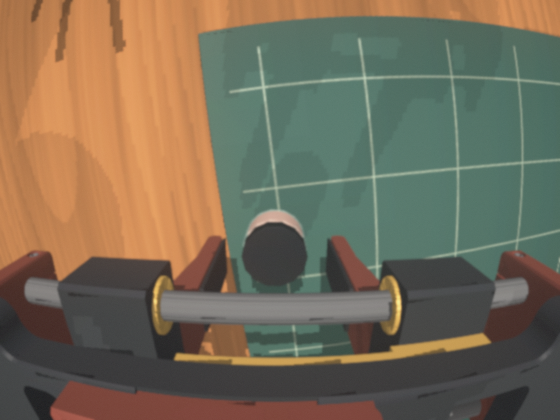

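```bash
python3 -m crank '[[[0,0,0],[0,0,0],3.2],[[0,0,0],[0,0,0],3.2],[[0,0,0],[0,0,0],3.2],[[0,0,0],[0,0,0],3.2]]';python3 -m crank '[[[-3,0,0],[0,0,0],3],[[-5,0,0],[0,0,0],3],[[-5,0,0],[0,0,0],3],[[-2,0,0],[0,0,0],3],[[0,0,0],[0,0,0],3]]'; python3 - <<'E'
from h import *
w=snap('wrist','w23.png')
to([612.1,1.7,150],-5.6)
E
```

```text
t: 34.08
ee_pos: [384.7, 368.9, -5.3]
orientation: [0.08, 1.569, -0.079]
ft_force: [-0.2, -0.1, 5.7]
width: 35.2
t: 34.7
ee_pos: [385.3, 369.3, 145.6]
orientation: [0.082, 1.567, -0.078]
ft_force: [-0.1, 0.6, -1.1]
width: 35.4
t 34.75 tcp [384.5 368.6 144.2] w 35.0 F [ 0.2 -0.7 -1.3] jawdir -5.8 q6 0.84 tilt [ 0.001  0.001 -1.   ]
shift cm (current axes) [ -0.58 -34.19  26.36] turn -0.2
```

View pics/w23.png

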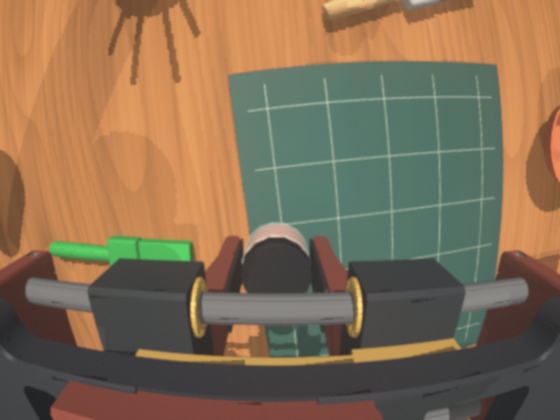

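```bash
python3 -m crank '[[[-0.1,-4.3,3.3],[0,0,0],3],[[-0.1,-4.3,3.3],[0,0,0],3],[[-0.1,-4.3,3.3],[0,0,0],3],[[-0.1,-4.3,3.3],[0,0,0],3],[[-0.1,-4.3,3.3],[0,0,0],3]]'|grep ee_;python3 -m crank '[[[-0.1,-4.3,3.3],[0,0,0],3],[[0,-4.3,3.3],[0,0,0],3],[[0,-4.1,3.3],[0,0,0],3],[[0,0,0],[0,0,0],3],[[0,0,0],[0,0,0],3]]'|grep -E 'ee_|wid'; python3 - <<'E'
from h import *
w=snap('wrist','w24.png');to([612.1,1.7,0],-5.6);t=get_image('top');print(onz(t,285,127,85))
E
```

```text
ee_pos: [526.4, 136.1, 147.2]
ee_pos: [610.9, 1.8, 148.2]
width: 35.3
t 36.05 tcp [610.9   2.4 148.7] w 35.1 F [ 1.5  0.2 -1. ] jawdir -5.8 q6 0.09 tilt [-0.003  0.    -1.   ]
shift cm (current axes) [14.87 -0.06  0.17] turn -0.2
[771.23320707  58.30039364  85.        ]
```

View pics/w24.png

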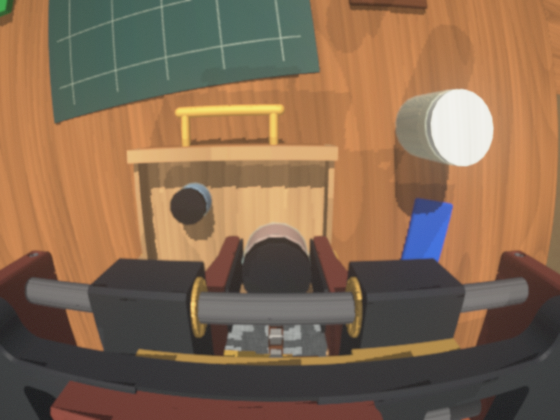

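```bash
python3 -m crank '[[[5,0,0],[0,0,0],3],[[5,0,0],[0,0,0],3],[[3,0,0],[0,0,0],3],[[0.9,0,0],[0,0,0],3],[[0,0,0],[0,0,0],3]]'|grep -E 'ee_|force'; for i in 1 2; do python3 -m crank '[[[0.15,0,0],[0,0,0],3],[[0,0,0],[0,0,0],3]]' | grep -E 'ee_pos|force|wid'|tr '\n' ' ';echo; done
```

```text
ee_pos: [612.3, 2.4, 11.3]
ft_force: [-0.1, -0.9, -0.3]
ee_pos: [613.3, 1.6, 10.9] ft_force: [-1.0, 0.1, -1.7] width: 34.8 
ee_pos: [612.5, 1.5, 8.4] ft_force: [0.2, 1.1, -1.2] width: 35.6
```

```bash
for i in 1 2; do python3 -m crank '[[[0.15,0,0],[0,0,0],3],[[0,0,0],[0,0,0],3]]' | grep -E 'ee_pos|force|wid'|tr '\n' ' ';echo; done
```

```text
ee_pos: [612.3, 1.6, 6.5] ft_force: [0.1, -1.0, -1.5] width: 35.4 
ee_pos: [612.5, 1.5, 5.7] ft_force: [-1.9, 0.3, 5.1] width: 35.2
```

The jar is on the drawer floor. Releasing, then pushing the drawer shut.

```bash
python3 -m crank '[[[0,0,0],[0,0,0],4.8],[[0,0,0],[0,0,0],4.8],[[0,0,0],[0,0,0],4.8],[[-3,0,0],[0,0,0],4.8],[[-5,0,0],[0,0,0],4.8]]' | grep -E 'force|wid'; python3 -m crank '[[[-5,0,0],[0,0,0],4],[[-1,0,0],[0,0,0],2],[[0,4.5,0],[0,0,0],0],[[0,5,0],[0,0,0],0],[[0,5,0],[0,0,0],0]]'|grep ee_; python3 -m crank '[[[0,0,-2],[0,0,0],0],[[0,0,0],[0,0,0],0],[[0,0,0],[0,0,0],0]]'|grep -E 'ee_|wid'; python3 - <<'E'
from h import *
w=snap('wrist','w25.png');o,r=st();s=snap('side');crop(s,'s14.png',260,150,420,290,5)
to([585,158,0],-5.6)
E
```

```text
ft_force: [0.9, 0.7, 0.2]
width: 47.8
ee_pos: [626.5, 146.9, 143.9]
ee_pos: [607.5, 147.4, 144.7]
width: 0.4
t 39.40 tcp [607.7 147.2 144.9] w 0.7 F [ 0.5 -0.3  0.2] jawdir -5.9 q6 0.32 tilt [-0. -0. -1.]
t 39.45 tcp [607.8 147.2 145. ] w 0.6 F [ 0.5  0.3 -0.2] jawdir -5.9 q6 0.32 tilt [ 0. -0. -1.]
shift cm (current axes) [14.49  0.85 -2.38] turn -0.3
```

View pics/w25.png

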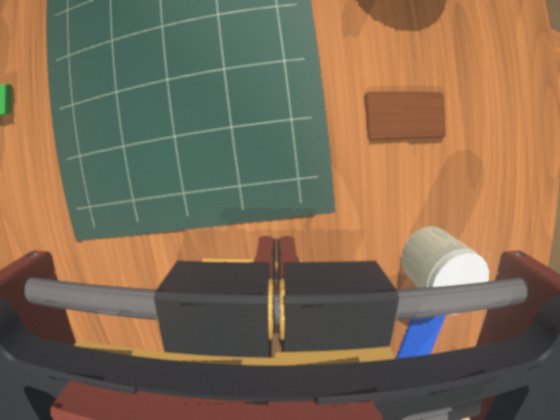

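View pics/s14.png

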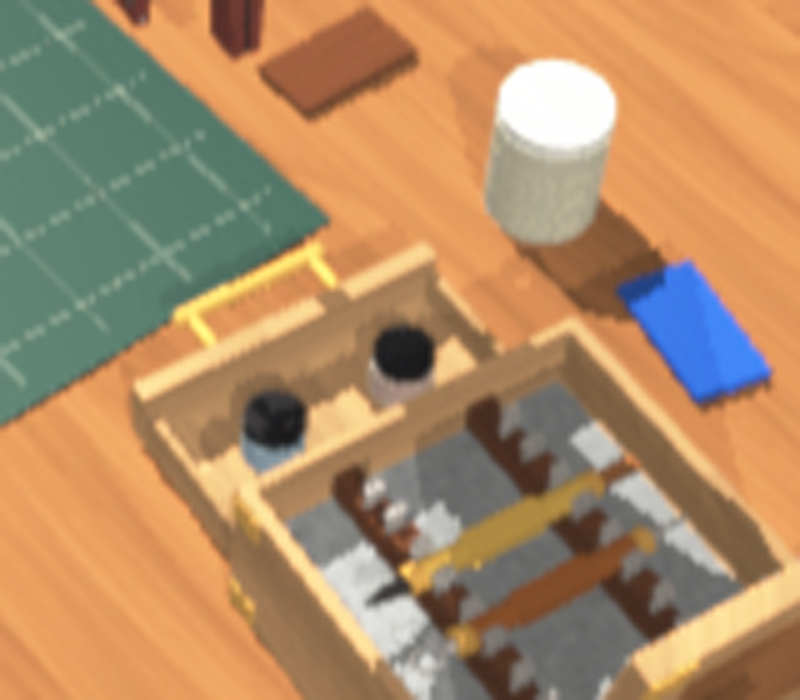

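```bash
python3 -m crank '[[[5,0.5,-2.3],[0,0,0],0],[[5,0,0],[0,0,0],0],[[4.5,0,0],[0,0,0],0],[[0,0,0],[0,0,0],0]]'|grep -E 'ee_|force'; python3 -m crank '[[[0,-3,0],[0,0,0],0],[[0,-1,0],[0,0,0],0],[[0,-1,0],[0,0,0],0],[[0,0,0],[0,0,0],0]]'|grep -E 'ee_|force'
```

```text
ee_pos: [582.5, 153.9, -2.9]
ft_force: [0.9, -1.2, -0.3]
ee_pos: [580.5, 105.1, 1.1]
ft_force: [0.1, 1.0, 0.6]
```

```bash
python3 -m crank '[[[0,-0.5,0],[0,0,0],0],[[0,-0.8,0],[0,0,0],0],[[0,-1,0],[0,0,0],0],[[0,-1,0],[0,0,0],0],[[0,-1,0],[0,0,0],0]]'|grep -E 'ee_|force'; python3 -m crank '[[[0,-1,0],[0,0,0],0],[[0,-1,0],[0,0,0],0],[[0,-1,0],[0,0,0],0],[[0,-1,0],[0,0,0],0],[[0,-0.5,0],[0,0,0],0]]'|grep -E 'ee_|force'; python3 -m crank '[[[0,-0.5,0],[0,0,0],0],[[0,-0.5,0],[0,0,0],0],[[0,0,0],[0,0,0],0]]'|grep -E 'ee_|force'; python3 - <<'E'
from h import *
s=snap('side');crop(s,'s15.png',260,150,420,290,5)
E
```

```text
ee_pos: [575.5, 61.9, 0.2]
ft_force: [1.5, 2.1, 1.6]
ee_pos: [570.6, 17.2, 0.1]
ft_force: [1.1, 1.0, -0.3]
ee_pos: [569.3, 7.6, -0.0]
ft_force: [0.1, 0.2, 0.5]
```

View pics/s15.png

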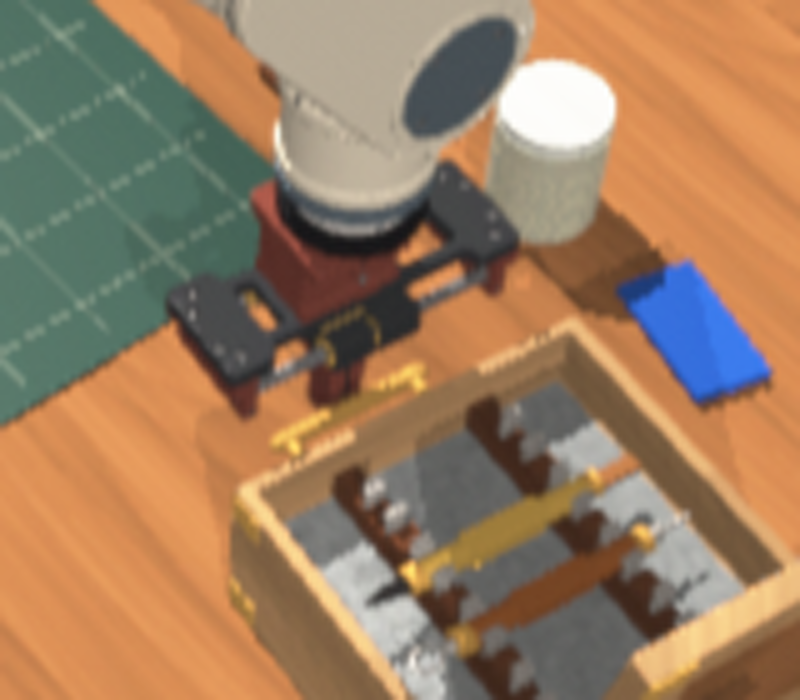

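```bash
for i in 1 2 3 4; do python3 -m crank '[[[0,-0.5,0],[0,0,0],0],[[0,0,0],[0,0,0],0]]' | grep -E 'ee_pos|force'|tr '\n' ' ';echo; done
```

```text
ee_pos: [569.1, 2.7, 0.1] ft_force: [0.6, 0.4, 0.1] 
ee_pos: [568.8, -2.4, 0.2] ft_force: [0.3, 0.4, 0.3] 
ee_pos: [568.3, -7.4, 0.2] ft_force: [-0.5, -0.9, 0.2] 
ee_pos: [568.3, -8.4, 0.3] ft_force: [1.0, 23.4, -0.3]
```

The drawer hit its stop at y=-8.4, where the geometry predicted about -9, so it's shut. Backing off to look at the lid.

```bash
python3 -m crank '[[[0,3,0],[0,0,0],0],[[0,3,0],[0,0,0],0],[[-5,0,0],[0,0,0],0],[[-5,0,0],[0,0,0],0],[[-6,0,0],[0,0,0],0]]'|grep ee_; python3 -m crank '[[[-6,0,0],[0,0,0],0],[[-6,0,0],[0,0,0],0],[[0,0,0],[0,0,0],0]]'|grep ee_; python3 - <<'E'
from h import *
s=snap('side');crop(s,'s16.png',280,180,480,340,4)
t=snap('top');crop(t,'t7.png',270,140,440,240,4.6)
w=snap('wrist','w26.png')
st()
E
```

```text
ee_pos: [573.2, 47.7, 161.1]
ee_pos: [576.9, 47.8, 285.8]
t 44.27 tcp [573.1  47.5 279.1] w 0.6 F [-0.4  0.2  0.4] jawdir -5.8 q6 0.16 tilt [-0.002 -0.    -1.   ]
```

View pics/s16.png

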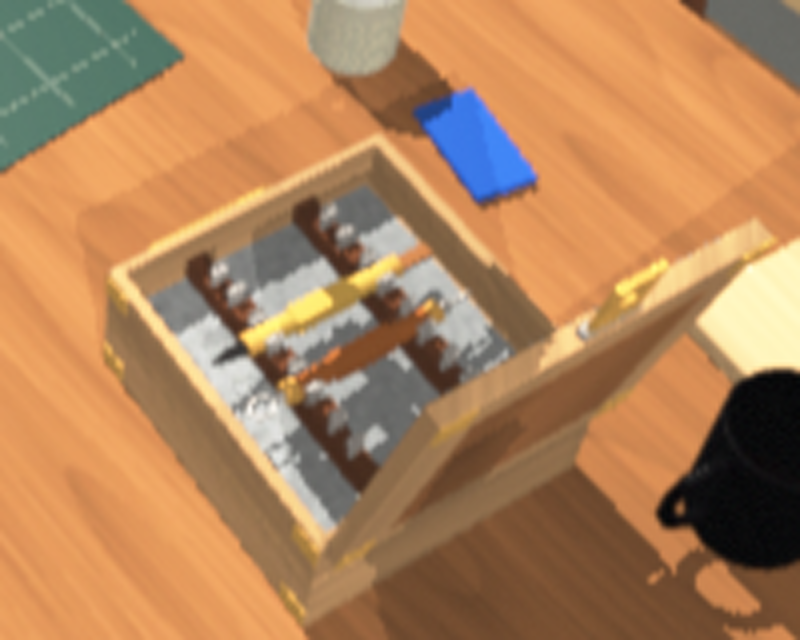

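View pics/t7.png

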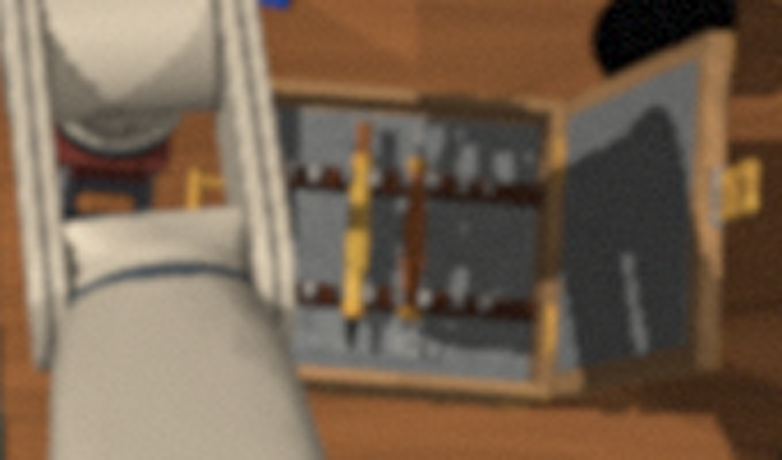

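View pics/w26.png

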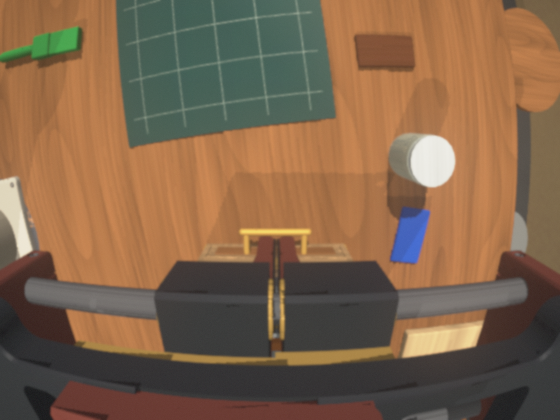

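```bash
python3 - <<'E'
from h import *
s=snap('side');t=snap('top')
S=lambda u,v:(u/4+280-.4,v/4+180-.4);T=lambda u,v:(u/4.6+270-.4,v/4.6+140-.4)
o=np.array([549.5,-165.5]);x=np.array([.995,-.098]);y=np.array([.098,.995])
for n,a,b in [('nearin',(428,408),(690,348)),('farin',(752,222),(697,60)),('nearout',(440,432),(718,368)),('farout',(775,240),(733,35)),('latchtip',(665,268),(760,188)),('latchbase',(588,325),(716,195))]:
    p=cross([s,t],[S(*a),T(*b)]);e=[np.linalg.norm(proj(im,p)-q) for im,q in((s,S(*a)),(t,T(*b)))]
    c=np.array([(p[:2]-o)@x,(p[:2]-o)@y,p[2]]);print(n,p.round(),c.round(),'ang',np.degrees(np.arctan2(p[2]-102,c[1]+110)).round(1),np.hypot(p[2]-102,c[1]+110).round(),np.round(e,1))
E
```

```text
nearin [ 440. -306.  305.] [ -95. -151.  305.] ang 101.4 207.0 [1.3 0.8]
farin [ 625. -325.  319.] [  91. -152.  319.] ang 100.9 221.0 [4.5 3.1]
nearout [ 428. -321.  315.] [-106. -167.  315.] ang 105.0 221.0 [0.1 0. ]
farout [ 635. -343.  317.] [ 102. -168.  317.] ang 105.2 223.0 [0.3 0.2]
latchtip [ 532. -339.  376.] [  -1. -174.  376.] ang 103.1 282.0 [3.1 2.1]
latchbase [ 531. -324.  315.] [  -3. -159.  315.] ang 103.1 218.0 [2.6 1.7]
```

The lid is open about 1.77 rad, its free edge near z=315, with the latch sticking up at case x≈0. I'll push from behind at case x=-60 with the jaws along y.

```bash
python3 -m crank '[[[0,0,0],[10,0,0],0],[[0,0,0],[10,0,0],0],[[0,0,0],[10,0,0],0],[[0,0,0],[10,0,0],0],[[0,0,0],[10,0,0],0]]'|grep ee_;python3 -m crank '[[[0,0,0],[10,0,0],0],[[0,0,0],[10,0,0],0],[[0,0,0],[10,0,0],0],[[0,0,0],[10,0,0],0],[[0,0,0],[0,0,0],0]]'|grep ee_; python3 -m crank '[[[-3,0,0],[0,0,0],0],[[-3,0,0],[0,0,0],0],[[-2,0,0],[0,0,0],0],[[0,0,0],[0,0,0],0],[[0,0,0],[0,0,0],0]]'; python3 - <<'E'
from h import *
to([469.7,-363.6,360],84.3)
E
```

```text
ee_pos: [573.1, 47.7, 278.2]
ee_pos: [573.2, 47.7, 278.5]
t: 46.25
ee_pos: [573.3, 47.7, 358.7]
orientation: [1.281, 1.162, -1.284]
ft_force: [-0.8, 0.6, -0.4]
width: 0.4
t 46.25 tcp [573.3  47.7 358.7] w 0.4 F [-0.8  0.6 -0.4] jawdir -95.7 q6 1.73 tilt [-0.002 -0.    -1.   ]
shift cm (current axes) [-0.11 -6.2  41.96] turn -0.0
```

```bash
python3 -m crank '[[[0,-3.1,3],[0,0,0],0],[[0,-3.1,5],[0,0,0],0],[[0,0,5.8],[0,0,0],0],[[0,0,5.8],[0,0,0],0],[[0,0,5.8],[0,0,0],0]]'|grep ee_; python3 -m crank '[[[0,0,5.8],[0,0,0],0],[[0,0,5.8],[0,0,0],0],[[0,0,5],[0,0,0],0],[[0,0,0],[0,0,0],0],[[0,0,0],[0,0,0],0]]'|grep ee_;python3 - <<'E'
from h import *
o,r=st();s=snap('side');crop(s,'s17.png',280,60,520,340,2.1)
print(proj(s,o['ee_pos']+[0,0,20]),o['qpos'].round(2))
E
```

```text
ee_pos: [485.4, -200.1, 358.8]
ee_pos: [469.1, -363.1, 358.8]
t 47.50 tcp [ 469.1 -363.1  358.8] w 0.8 F [-1.2  0.7 -0.9] jawdir -95.8 q6 0.99 tilt [-0.002  0.002 -1.   ]
[429.08306314 273.36660199] [-0.68  0.24  1.53  0.    1.38  0.99]
```

View pics/s17.png

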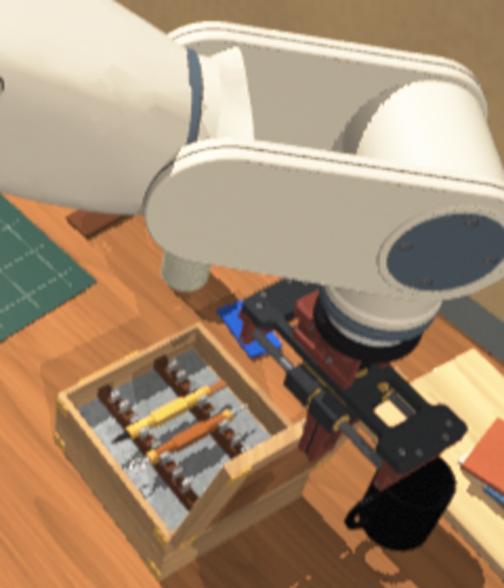

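```bash
python3 -m crank '[[[3,0,0],[0,0,0],0],[[3,0,0],[0,0,0],0],[[2.5,0,0],[0,0,0],0],[[0,0,0],[0,0,0],0]]'|grep -E 'ee_|force';python3 - <<'E'
from h import *
o,r=st();s=snap('side');crop(s,'s18.png',280,100,520,340,2.4)
E
for i in 1 2 3; do python3 -m crank '[[[0,0,-1],[0,0,0],0],[[0,0,0],[0,0,0],0]]' | grep -E 'ee_pos|force'|tr '\n' ' ';echo; done
```

```text
ee_pos: [469.0, -361.5, 273.4]
ft_force: [-0.5, -0.2, 0.1]
t 48.05 tcp [ 469.  -361.5  273.4] w 0.6 F [-0.5 -0.2  0.1] jawdir -95.7 q6 0.99 tilt [-0.003  0.003 -1.   ]
ee_pos: [471.3, -353.2, 276.5] ft_force: [-0.2, -0.5, 0.3] 
ee_pos: [471.8, -343.3, 275.5] ft_force: [0.3, 0.4, 0.0] 
ee_pos: [472.7, -333.4, 275.3] ft_force: [-0.2, -0.2, 0.4]
```

View pics/s18.png

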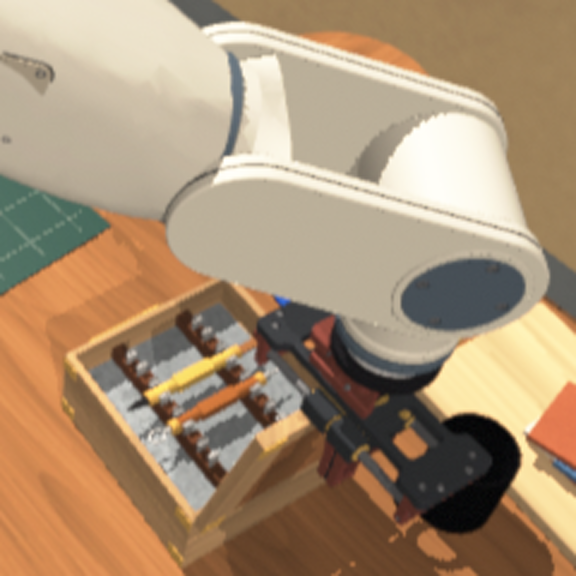

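```bash
for i in 1 2 3; do python3 -m crank '[[[0,0,-1.5],[0,0,0],0],[[0,0,0],[0,0,0],0]]' | grep -E 'ee_pos|force'|tr '\n' ' ';echo; done
python3 - <<'E'
from h import *
o,r=st();s=snap('side');crop(s,'s19.png',280,100,520,340,2.4)
E
```

```text
ee_pos: [474.3, -318.0, 275.3] ft_force: [-0.9, 0.8, 0.3] 
ee_pos: [475.7, -302.8, 275.1] ft_force: [0.0, -0.5, -0.6] 
ee_pos: [477.2, -287.9, 275.1] ft_force: [0.3, 0.3, 0.9] 
t 49.60 tcp [ 477.2 -287.9  275.1] w 0.1 F [0.3 0.3 0.9] jawdir -95.8 q6 1.11 tilt [-0.     0.001 -1.   ]
```

View pics/s19.png

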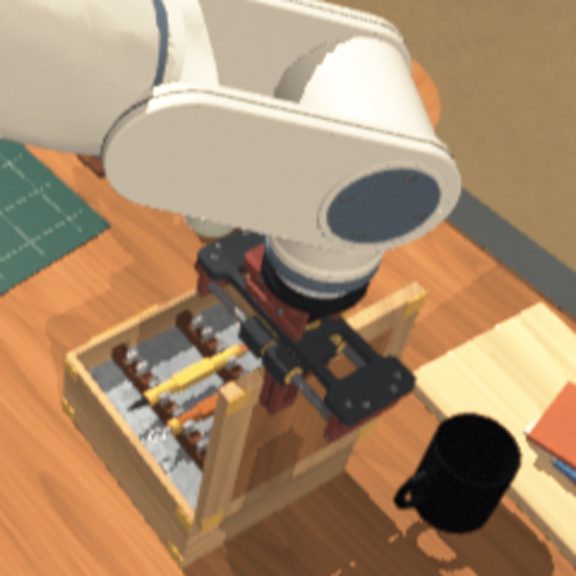

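```bash
python3 -m crank '[[[0,0,-1.5],[0,0,0],0],[[0,0,-1.5],[0,0,0],0],[[0,0,-1.5],[0,0,0],0],[[0,0,-1.5],[0,0,0],0],[[0,0,-1.5],[0,0,0],0]]' | grep -E 'ee_pos|force'
python3 -m crank '[[[0,0,-0.8],[0,0,0],0],[[0,0,0],[0,0,0],0]]' | grep -E 'ee_pos|force'
python3 - <<'E'
from h import *
o,r=st();s=snap('side');crop(s,'s20.png',260,80,500,320,2.4)
E
```

```text
ee_pos: [484.9, -213.4, 275.2]
ft_force: [0.6, -2.1, -0.6]
ee_pos: [485.8, -205.7, 275.3]
ft_force: [-0.1, 0.2, -0.5]
t 50.52 tcp [ 485.8 -205.7  275.3] w 0.6 F [-0.1  0.2 -0.5] jawdir -95.8 q6 1.25 tilt [ 0.     0.001 -1.   ]
```

View pics/s20.png

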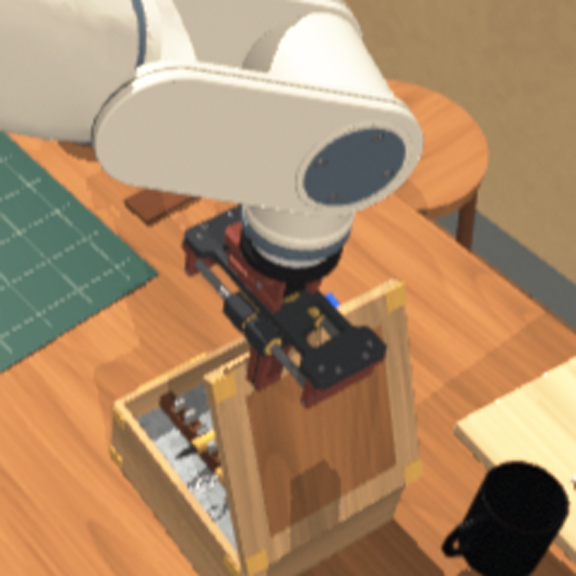

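```bash
python3 -m crank '[[[0.9,0,-1.5],[0,0,0],0],[[0.9,0,-1.5],[0,0,0],0],[[0.9,0,-1.5],[0,0,0],0],[[0.9,0,-1.5],[0,0,0],0],[[0,0,0],[0,0,0],0]]' | grep -E 'ee_pos|force'
python3 -m crank '[[[1.35,0,-1.1],[0,0,0],0],[[1.35,0,-1.1],[0,0,0],0],[[1.35,0,-1.1],[0,0,0],0],[[1.35,0,-1.1],[0,0,0],0],[[0,0,0],[0,0,0],0]]' | grep -E 'ee_pos|force'
python3 - <<'E'
from h import *
o,r=st();s=snap('side');crop(s,'s21.png',260,100,500,340,2.4)
E
```

```text
ee_pos: [491.0, -145.3, 238.0]
ft_force: [-0.0, -0.6, 0.4]
ee_pos: [495.2, -102.1, 183.7]
ft_force: [0.1, -1.2, -0.2]
t 51.83 tcp [ 495.2 -102.1  183.7] w 0.6 F [ 0.1 -1.2 -0.2] jawdir -95.8 q6 1.44 tilt [-0.003  0.001 -1.   ]
```

View pics/s21.png

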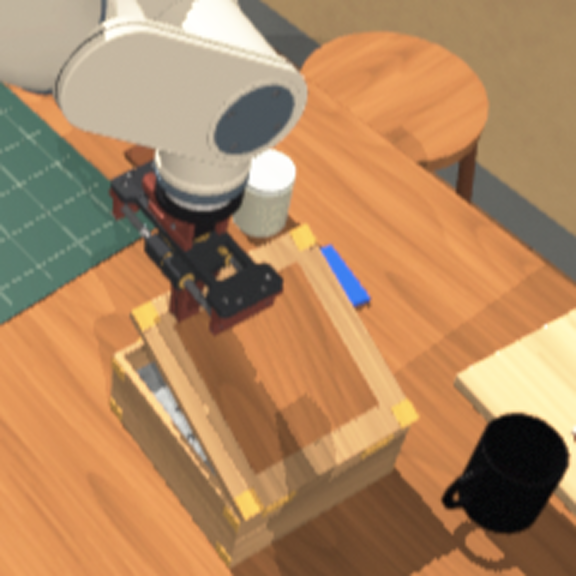

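```bash
python3 -m crank '[[[1.6,0,-0.6],[0,0,0],0],[[1.6,0,-0.6],[0,0,0],0],[[1.6,0,-0.6],[0,0,0],0],[[0,0,0],[0,0,0],0]]' | grep -E 'ee_pos|force'
for i in 1 2 3; do python3 -m crank '[[[0.8,0,-0.1],[0,0,0],0],[[0,0,0],[0,0,0],0]]' | grep -E 'ee_pos|force'|tr '\n' ' ';echo; done
```

```text
ee_pos: [496.7, -84.6, 135.4]
ft_force: [0.1, 0.9, -0.0]
ee_pos: [497.9, -84.3, 128.8] ft_force: [-0.4, -0.3, -0.2] 
ee_pos: [497.9, -83.2, 120.7] ft_force: [-0.8, 0.1, -0.5] 
ee_pos: [497.8, -82.1, 112.6] ft_force: [1.0, 0.1, 0.1]
```

```bash
for i in 1 2 3 4 5; do python3 -m crank '[[[0.4,0,0],[0,0,0],0],[[0,0,0],[0,0,0],0]]' | grep -E 'ee_pos|force'|tr '\n' ' ';echo; done
```

```text
ee_pos: [498.1, -82.2, 108.9] ft_force: [0.4, 0.8, 0.2] 
ee_pos: [498.1, -82.2, 104.9] ft_force: [-0.3, -0.5, -0.3] 
ee_pos: [498.1, -82.2, 100.9] ft_force: [0.9, -0.8, -0.6] 
ee_pos: [498.1, -82.2, 96.9] ft_force: [0.0, 0.9, 0.2] 
ee_pos: [498.7, -82.3, 95.1] ft_force: [-7.1, 0.9, 22.9]
```

Firm stop at reported z=95.1, which is about 116 true — the shut lid's top. Raising to check and to look at the latch.

```bash
python3 -m crank '[[[-3,0,0],[0,0,0],0],[[-5,0,0],[0,0,0],0],[[-5,0,0],[0,0,0],0],[[0,0,4],[0,0,0],0],[[0,0,0],[0,0,0],0]]' | grep -E 'ee_pos|force'
python3 - <<'E'
from h import *
o,r=st();s=snap('side');crop(s,'s22.png',270,150,430,310,4.5);w=snap('wrist','w27.png')
E
```

```text
ee_pos: [494.4, -123.6, 223.8]
ft_force: [0.1, 0.3, 0.1]
t 55.00 tcp [ 494.4 -123.6  223.8] w 0.6 F [0.1 0.3 0.1] jawdir -95.9 q6 1.41 tilt [ 0.002 -0.001 -1.   ]
```

View pics/s22.png

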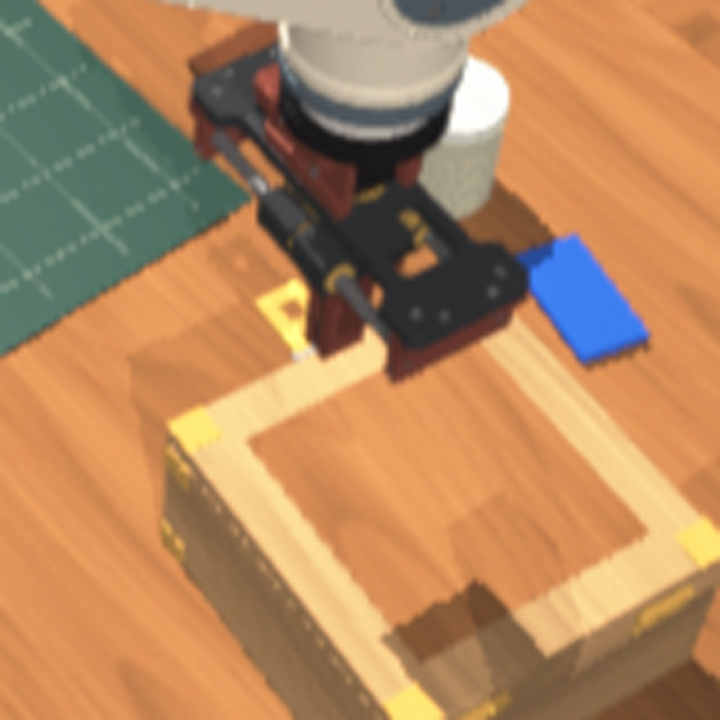

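View pics/w27.png

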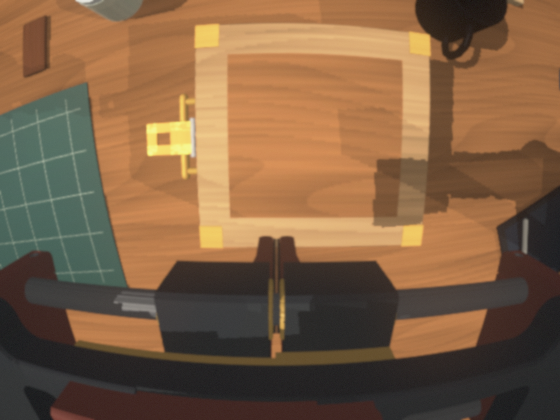

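The lid is shut flush. The latch sticks out from the front at wrist (147–193, 138). Checking its position.

```bash
python3 - <<'E'
from h import *
w=snap('wrist');s=snap('side')
o=np.array([549.5,-165.5]);x=np.array([.995,-.098]);y=np.array([.098,.995])
f=lambda p:(((p[:2]-o)@x).round(1),((p[:2]-o)@y).round(1))
for u,v,z in((193,137,110),(147,138,110),(147,138,130),(183,97,40),(182,178,40),(207,36,116),(211,237,116),(421,43,116),(412,236,116)): p=onz(w,u,v,z,True);print((u,v,z),p.round(1),f(p))
for z in (100,110,125,140): p=onz(s,256/4.5+270,298/4.5+150,z);print(z,f(p))
to([564.2,-16.2,150],None)
E
```

```text
(193, 137, 110) [561.8 -51.8 110. ] (np.float64(1.1), np.float64(114.4))
(147, 138, 110) [567.7  -6.  110. ] (np.float64(2.5), np.float64(160.5))
(147, 138, 130) [567.2 -14.3 130. ] (np.float64(2.8), np.float64(152.2))
(183, 97, 40) [609.9 -27.2  40. ] (np.float64(46.5), np.float64(143.5))
(182, 178, 40) [516.8 -13.7  40. ] (np.float64(-47.4), np.float64(147.9))
(207, 36, 116) [653.1 -75.7 116. ] (np.float64(94.3), np.float64(99.5))
(211, 237, 116) [466.5 -56.5 116. ] (np.float64(-93.3), np.float64(100.3))
(421, 43, 116) [ 634.5 -273.7  116. ] (np.float64(95.2), np.float64(-99.3))
(412, 236, 116) [ 446.  -253.3  116. ] (np.float64(-94.4), np.float64(-97.5))
100 (np.float64(-5.2), np.float64(165.6))
110 (np.float64(-10.0), np.float64(159.4))
125 (np.float64(-17.4), np.float64(150.2))
140 (np.float64(-24.7), np.float64(140.9))
t 55.20 tcp [ 493.9 -121.4  222.6] w 0.5 F [ 0.3 -0.  -0.4] jawdir -95.8 q6 1.41 tilt [-0.001  0.001 -1.   ]
shift cm (current axes) [  7.25   5.94 -11.18] turn 0
```

```bash
python3 -m crank '[[[0,2,-3.7],[0,0,0],0],[[0,2,-3.7],[0,0,0],0],[[0,2,-3.8],[0,0,0],0],[[3,0,0],[0,0,0],0],[[3,0,0],[0,0,0],0]]' | grep -E 'ee_pos|force'; python3 -m crank '[[[1,0,0],[0,0,0],0],[[0,0,0],[0,0,0],0]]' | grep -E 'ee_pos|force'; python3 - <<'E'
from h import *
to([564.2,-16.2,130],None);s=snap('side');crop(s,'s23.png',250,130,410,290,4.5)
E
```

```text
ee_pos: [565.4, -15.1, 162.0]
ft_force: [-0.1, 0.2, 0.8]
ee_pos: [564.9, -16.4, 152.6]
ft_force: [-0.1, 0.8, -1.2]
t 56.08 tcp [564.9 -16.4 152.6] w 0.4 F [-0.1  0.8 -1.2] jawdir -95.8 q6 1.62 tilt [-0.002  0.    -1.   ]
shift cm (current axes) [ 2.26 -0.07 -0.01] turn 0
```

View pics/s23.png

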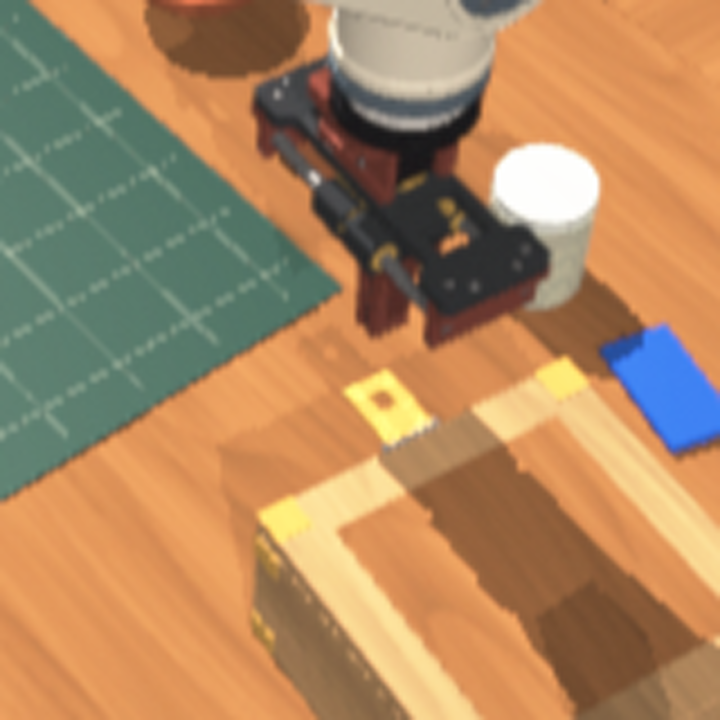

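```bash
python3 -m crank '[[[2,0,0],[0,0,0],0],[[2,0,0],[0,0,0],0],[[1,0,0],[0,0,0],0],[[1,0,0],[0,0,0],0],[[0,0,0],[0,0,0],0]]' | grep -E 'ee_pos|force';  python3 -m crank '[[[1,0,0],[0,0,0],0],[[1,0,0],[0,0,0],0],[[1,0,0],[0,0,0],0],[[0,0,0],[0,0,0],0]]' | grep -E 'ee_pos|force'; python3 - <<'E'
from h import *
s=snap('side');crop(s,'s24.png',250,130,410,290,4.5)
E
```

```text
ee_pos: [565.2, -16.8, 93.0]
ft_force: [-0.4, -0.8, -0.3]
ee_pos: [564.5, -16.6, 62.0]
ft_force: [-0.2, -0.3, 0.5]
```

View pics/s24.png

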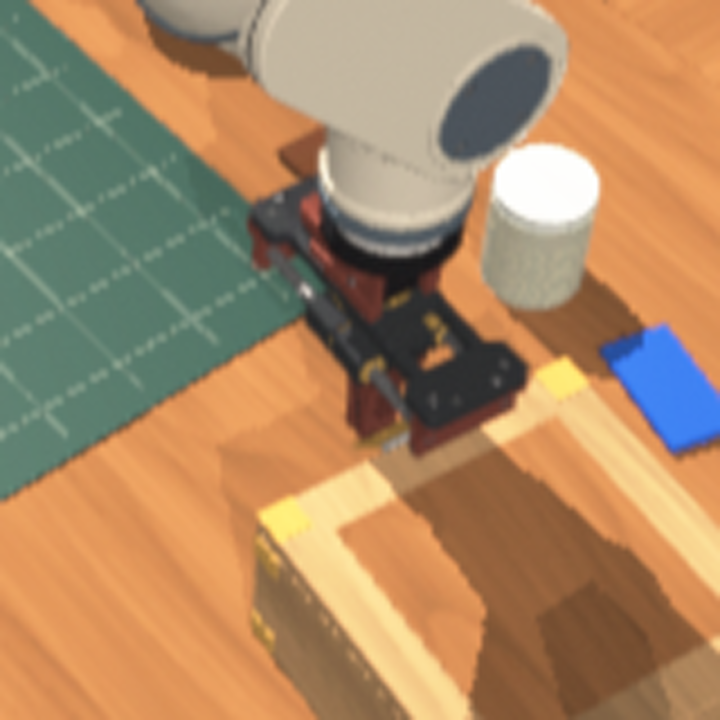

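```bash
python3 -m crank '[[[0.6,0,0.4],[0,0,0],0],[[0.6,0,0.4],[0,0,0],0],[[0,0,0],[0,0,0],0]]' | grep -E 'ee_pos|force'; for i in 1 2; do python3 -m crank '[[[0,0,0.4],[0,0,0],0],[[0,0,0],[0,0,0],0]]' | grep -E 'ee_pos|force'|tr '\n' ' ';echo; done
```

```text
ee_pos: [564.1, -25.1, 50.6]
ft_force: [-0.4, 0.2, 0.7]
ee_pos: [564.0, -28.9, 51.2] ft_force: [-0.3, 0.0, -0.4] 
ee_pos: [563.7, -32.9, 51.2] ft_force: [-0.8, -0.8, -0.0]
```

```bash
for i in 1 2 3; do python3 -m crank '[[[0,0,0.2],[0,0,0],0],[[0,0,0],[0,0,0],0]]' | grep -E 'ee_pos|force'|tr '\n' ' ';echo; done; python3 - <<'E'
from h import *
s=snap('side');crop(s,'s25.png',250,130,410,290,4.5)
E
```

```text
ee_pos: [563.5, -34.8, 51.2] ft_force: [0.4, 0.4, -0.1] 
ee_pos: [563.3, -36.8, 51.2] ft_force: [-0.5, 0.2, -0.9] 
ee_pos: [563.1, -38.0, 51.2] ft_force: [0.1, 6.0, -0.5]
```

View pics/s25.png

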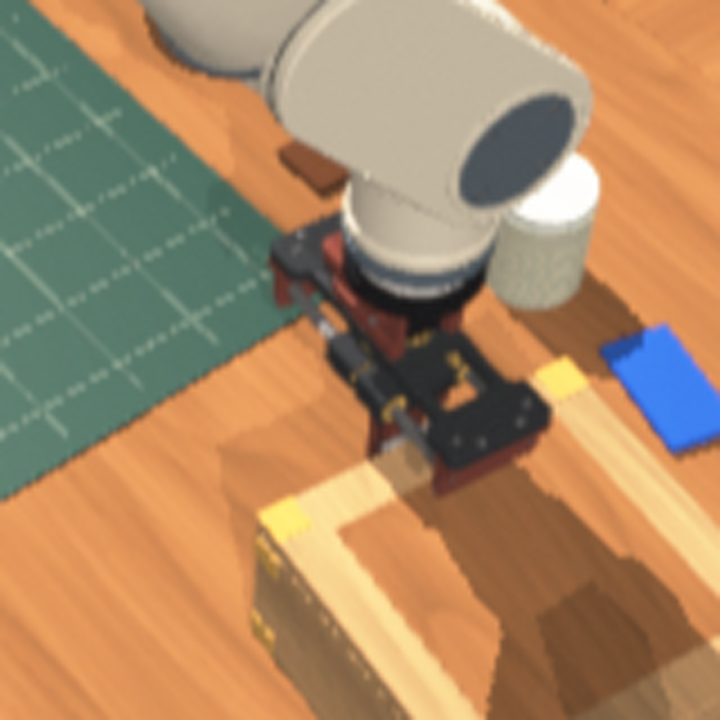

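```bash
python3 -m crank '[[[0,0,0.15],[0,0,0],0],[[0,0,0],[0,0,0],0]]' | grep -E 'ee_pos|force'; python3 -m crank '[[[0,0,-3],[0,0,0],0],[[0,0,-4],[0,0,0],0],[[-4,0,-2],[0,0,0],0],[[-6,0,0],[0,0,0],0],[[-6,0,0],[0,0,0],0]]' | grep -E 'ee_pos|force';python3 -m crank '[[[-3,0,-6],[0,0,0],0],[[0,0,-6],[0,0,0],0],[[0,0,-6],[0,0,0],0],[[0,0,-6],[0,0,0],0],[[0,0,0],[0,0,0],0]]' | grep -E 'ee_pos|force'; python3 - <<'E'
from h import *
s=snap('side','s26f.png');crop(s,'s26.png',270,160,430,320,4.5);w=snap('wrist','w28.png')
t=snap('top');crop(t,'t26.png',250,120,450,260,4)
E
```

```text
ee_pos: [563.2, -38.1, 51.2]
ft_force: [1.7, 13.5, -0.1]
ee_pos: [571.8, 49.5, 212.7]
ft_force: [0.7, -0.6, 1.1]
ee_pos: [595.9, 287.6, 238.9]
ft_force: [0.6, -0.9, 0.4]
```

View pics/s26.png

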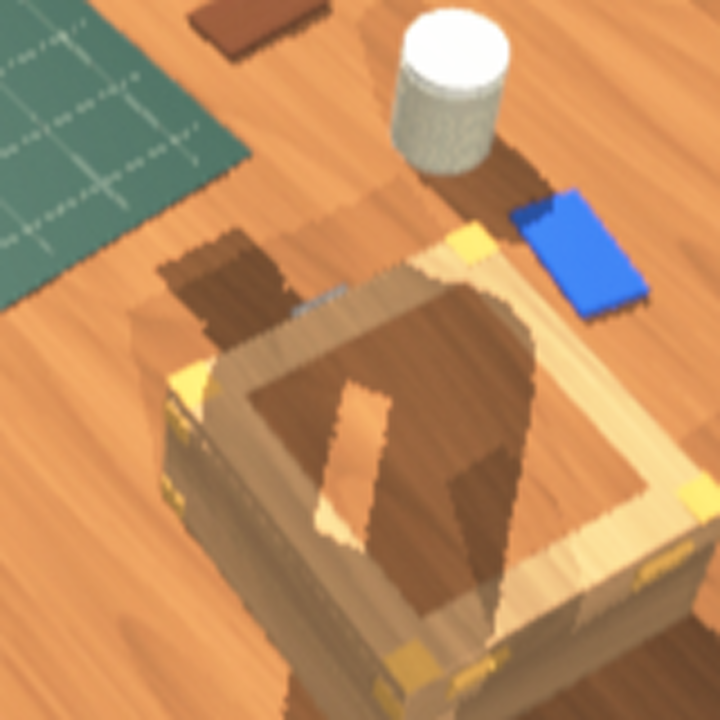

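View pics/w28.png

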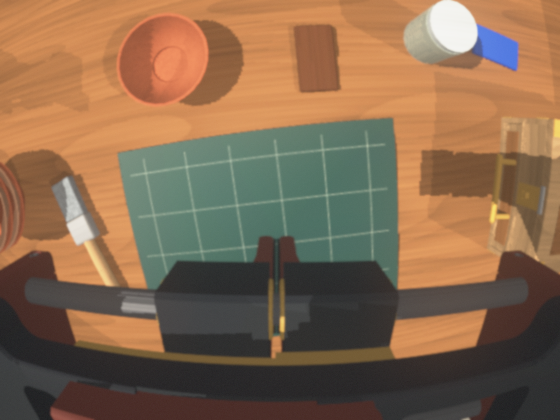

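View pics/t26.png

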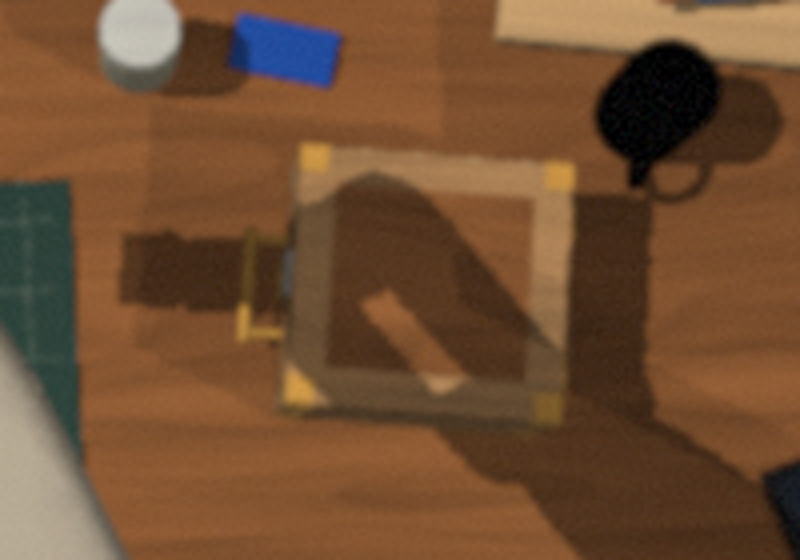

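```bash
python3 - <<'E'
from h import *
w=snap('wrist');crop(w,'w29.png',460,90,560,280,3.1)
o=np.array([549.5,-165.5]);x=np.array([.995,-.098]);y=np.array([.098,.995])
for u,v in((497,172),(497,190)): p=onz(w,u,v,45,True);print(((p[:2]-o)@x).round(1),((p[:2]-o)@y).round(1))
s=snap('side')
print(st()[0]['t'])
E
```

```text
25.5 146.1
0.2 142.4
t 60.73 tcp [596.  282.5 239.1] w 0.2 F [-0.3 -0.1  1.1] jawdir -95.9 q6 2.10 tilt [-0. -0. -1.]
60.725
```

View pics/w29.png

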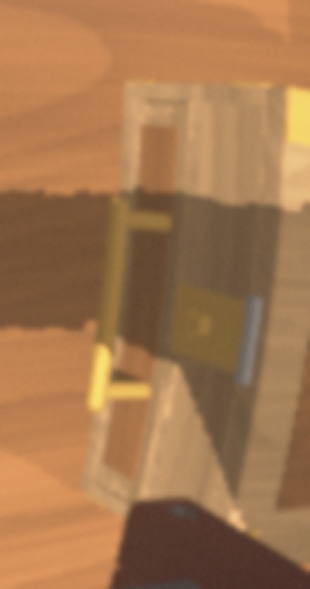

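```bash
python3 - <<'E'
from h import *
w=snap('wrist')
o=np.array([549.5,-165.5]);x=np.array([.995,-.098]);y=np.array([.098,.995])
for n,u,v,z in(('strap tip',175,325,63),('board top edge',170,300,51),('lid front edge',245,330,109),('case bottom/board bottom',140,470,9)): p=onz(w,u/3.1+459.7,v/3.1+89.7,z,True);print(n,((p[:2]-o)@x).round(1),((p[:2]-o)@y).round(1))
E
```

```text
strap tip -2.2 118.3
board top edge 7.0 112.7
lid front edge 5.5 117.4
case bottom/board bottom -91.1 77.0
```

View pics/s26f.png

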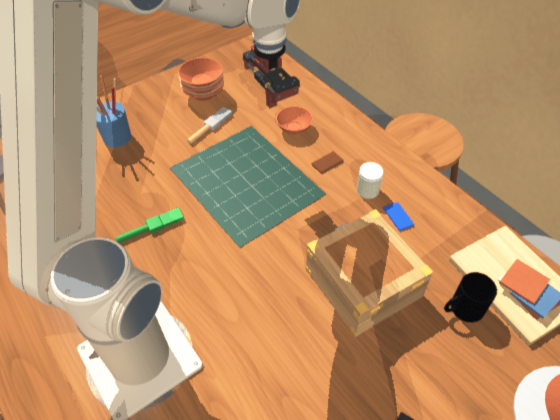

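```bash
python3 -c "
from workcell import *
print(close_job())"
```

```text
the job is handed in; nothing more can be done
None
```

I packed the case and handed the job in at about 61 s; no verdict is reported.

**What was done**
- **Tools:** only two were on the mat. The yellow tool went into clip2 and the brown one into clip3. Both pushed past the lips and stopped firmly at seat height (22–24 N).
- **Jars:** both pigment jars were set upright on the drawer floor, and an image confirmed it before the drawer was closed.
- **Drawer:** it was pushed to a hard stop at 23 N, about 1 mm from where it should be when shut.
- **Lid:** pressed down to a firm stop at 116 mm, the height of the shut lid, and it looks flush in the images.
- **Latch:** swung down last and pressed flat at 13.5 N. Its tip measured about 1 mm from the lid's front edge.

**What failed or disagreed**
- **Missed grasp:** the first try on the yellow tool closed on air above it and did not disturb it. The real fingertips sit about 20 mm above the reported TCP, so I corrected for that from then on.
- **Handle reading:** one last wrist-camera check put the drawer handle 0–4 mm further out than a shut drawer would give (5 mm allowed). I relied on the hard stop and the front board edge, which measured within 3 mm of shut, and did not push again.
- **Not checked:** I did not measure the seated tools' heights separately. Seating rests on the stop force, the images and the lid closing fully.

The mug and large jar are standing, and the scraper and the green look-alike brush were left where they were. I never picked out the real brush in the images.

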